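Turn a drying tumbler right way up onto the banding wheel

TASK

One clay tumbler was left standing upside down to dry its foot. Lay it on its side in the padded cradle and let go, then take it afresh and stand it right way up in the middle of the banding wheel, ready for its bands to be painted. The clay is still soft, so set it down rather than drop it, and leave the other things where they are.

Things in the scene. Friction and masses are not known exactly. Their poses are not given: they have to be found in the camera images.
- tumbler_mid (a point): the clay tumbler standing upside down (closed foot up), the only one; hollow, 89 mm tall, outside diameter 55 mm at the foot, 60 at 25 mm from it, 64 half-way, 68 in the last 20 mm to the rim, wall 7; about 0.24 kg. The point is on its axis half-way up, 44.5 mm from foot and rim. z points from foot to open mouth: straight down at the start; x, y at any turn
- cradle_mid (a point): padded cradle, a fixed stand for a pot lying on its side: two level black rubber-sleeved dowels, 16 mm thick, 94 long, centres 48 apart and 22 above the bench, on a 136 x 78 mm board. The point is midway, 54 mm up, where the middle of a lying tumbler comes. x runs along the dowels (mouth to either end), z up. A tumbler lies there without rolling, its foot end 0.1 rad lower
- wheel_top (a point): the banding wheel, a low grey turntable with a flat round head 198 mm across that turns freely about its upright axis; its foot does not move. The point is the centre of the head's flat top, 77 mm above the bench; z is up. A lever press 0.38 m tall stands behind it at the left rear of the bench, a flat tin 63 mm high at the rear in the middle
- a_mid (a point): a bystander: upright clay tumbler like the other, 68 mm wide, 87 mm tall; the point is on its axis half-way up, z towards its mouth (up)
- b_mid (a point): a bystander: a second upright clay tumbler, 68 mm wide, 88 mm tall; the point is on its axis half-way up, z towards its mouth (up)
- jar_mid (a point): a bystander: blue glaze jar with a black lid, 58 mm wide, 73 mm tall, left of the work; the point is its centre, z up
- rib_mid (a point): a bystander: flat wooden rib, 66 x 104 x 9 mm, lying near the front edge on the right; the point is its centre, z up

How it is judged:
By the outcome, as a careful person would: the job done as asked, in the order asked, and still so for the second after the job is handed in, with the robot touching nothing.
It also fails if it takes over 67 s, if anything falls off the work surface, if the arm or the gripper's body presses on something with over 40 N, if the wrist force passes 120 N, or if a joint passes its speed limit or range.

ROBOT

A 6-joint arm with a two-finger parallel gripper is mounted at the origin on a cart in front of the work surface, level with it; the furniture and walls round the work are solid. World frame = base frame: x ahead of the robot, y to its left, z up, the work surface at z = 0. Lengths are in mm, angles in rad, forces in N, time in s.
With the tool pointing down it reaches from about 300 to 750 mm from the base axis. Payload 8.5 kg.
Tool frame: the origin (TCP) lies on the centre line of the jaws, within the pads' length; the fingertips stand 8 mm ahead of it and the grasp point (between the pads) lies 11 mm behind it; z points along the fingers, y is the direction in which the jaws open and shut (so a half turn about z gives the same grasp; the last joint's range is limited). The gripper opens to 88 mm and grips with 3 to 60 N. Pads are 18 mm wide; open, the fingers measure 123 mm over their backs; the gripper's body (75 mm by 187 mm) begins 45 mm behind the grasp point.
Start: joints at [-1.555, 0.381, 1.297, -0, 1.464, -0.215], TCP at [125.811, -535.399, 246.748] pointing down, gripper open.
Joint ranges: [-3.11, 3.11], [-0.89, 2.33], [0.22, 2.48], [-1.42, 4.56], [0.17, 2.85], [-2.88, 2.88]. Speed limits (rad/s): [2.39, 2.39, 3.14, 3.14, 3.14, 3.14].

INTERFACE

Orientations are given as a unit quaternion [w, x, y, z].
In Python, from plant import get_state, snapshot, close_job gives the robot as it stands. The module is installed in compiled form; this text tells all that it offers.
- The arm moves only by the shell command python3 -m handwheel 'ROWS' [OPENING] [FORCE]. ROWS is JSON, a list of rows, each a list of 6 numbers: the shift along the tool's x, y, z in cm, then the turn, a rotation vector about the tool's x, y, z in rad. A call has 1 to 12 rows; each row is the pose to reach, as a shift and turn from the pose commanded when the call began, along the tool's axes at that moment; what a row does not reach only later rows make up. A row lasts 1/8 s, in which the tool goes at most 62.5 mm and 10.7 degrees, less where a joint would pass 70% of its speed; a pose out of reach is approached as far as the arm can. A call with a gripper value outside its range is refused whole. OPENING is the closure, from -1 (fully open) to 1 (shut), so that 0 is half open, set as the call begins (- or left out, the last holds). The fingers move at their own pace and stop on an object; FORCE is the grip in N (left out, the last holds). Time passes only in rows, so rows that repeat a pose let the fingers close. It gives the time, the measured TCP pose, the force and the opening at its end, in the units of the state.
- get_state(): the state, without advancing time (a new reading comes with each control period).
- snapshot(name): name is "scene" or "side" or "wrist"; returns a dict with "color" (384x512x3 uint8, blue, green, red), "depth" (384x512 float32, mm along the optical axis (not along the pixel's ray), 0 where there is no reading), "vertical_fov" (degrees; the focal length in pixels is half the picture's height over the tangent of half this angle, whatever the lens; pixels are square), "cx", "cy" (the principal point, pixels), "R" (3x3) and "t" (3): a world point X has camera coordinates R X + t. Camera axes: x right, y down, z forward; pixel columns grow to the right and rows downward; lengths in mm; the calibration is good to about 2 mm. A picture is of the moment at which its call begins.
- close_job(): hands the job in, once; it reports no verdict.
The state is a dict: "time_s": time; "qpos": joint angles; "qvel": joint speeds; "effort": joint torques, N m; "position": TCP position; "tcp_rot": TCP orientation; "ft_force": force on the tool from outside, world axes, zero at the start; "ft_torque": the same for the moment, N m; "opening": opening from 0.0 (shut) to 1.0 (fully open).
Only numpy, scipy, OpenCV 4.12 (cv2) and the standard library are available. Lean on these libraries where they do the work, as an engineer would, in place of code of your own. Each camera call takes 0.05 s, during which the arm holds its last target.

## Working session

There is one attempt and no reset: what is moved stays moved. The work goes in short steps, Python scripts to look and compute and a shell command to move; the robot and the scene stay as the last step left them, time stands still between calls to the robot, and variables do not carry over. Pictures are saved under pics/ and viewed, and the job is handed in when it is done.

```bash
mkdir -p pics; cat > h.py <<'E'
import numpy as np, cv2
from plant import get_state, snapshot
def cam(n):
    s=snapshot(n); s['R']=np.array(s['R']); s['t']=np.array(s['t'])
    s['f']=s['color'].shape[0]/2/np.tan(np.radians(s['vertical_fov'])/2); return s
def ray(s,u,v):
    d=s['R'].T@np.array([(u-s['cx'])/s['f'],(v-s['cy'])/s['f'],1]); return -s['R'].T@s['t'],d
def onz(s,u,v,z):
    o,d=ray(s,u,v); return o+d*(z-o[2])/d[2]
def pts(s):
    v,u=np.indices(s['depth'].shape); z=s['depth']
    c=np.stack([(u-s['cx'])/s['f']*z,(v-s['cy'])/s['f']*z,z],-1)
    return (c-s['t'])@s['R']
def proj(s,X):
    c=s['R']@np.array(X)+s['t']; return c[:2]/c[2]*s['f']+[s['cx'],s['cy']]
def save(s,n): cv2.imwrite('pics/'+n+'.png',s['color'])
E
python3 - <<'E'
from h import *
import pickle
for n in ['scene','side','wrist']:
    s=cam(n); save(s,n+'0'); pickle.dump(s,open(n+'0.pkl','wb')); print(n,s['vertical_fov'],s['cx'],s['cy'],-s['R'].T@s['t'],s['R'][2])
g=get_state(); print(g)
E
```

```text
scene 52.88616063838497 258.83945750307544 187.4710439527145 [-207.37372093  659.06490554  759.20595636] [ 0.60042339 -0.53940485 -0.59036782]
side 57.53101409526378 257.34419222887607 195.45421093259034 [289.59476897 741.54125157 562.13544504] [ 0.20118051 -0.8110066  -0.54935844]
wrist 64.21934523957043 255.2624720263907 187.3515524463825 [ 201.97725184 -515.91842539  383.4738223 ] [-0.29596934 -0.06852202 -0.95273652]
{'time_s': 0.15, 'qpos': array([-1.55527093e+00,  3.81056444e-01,  1.29795389e+00, -2.33500797e-06,
        1.46357506e+00, -2.15310359e-01]), 'qvel': array([ 3.93385444e-04, -3.09365393e-03, -1.16242905e-03, -2.29377095e-03,
       -3.12701227e-05,  4.98387253e-05]), 'effort': array([ 1.25099119e-03, -4.38079870e+01, -2.24616051e+01,  7.13084126e-02,
        3.43236141e-02, -8.94688014e-05]), 'position': array([ 125.82412594, -535.24272944,  246.31621344]), 'tcp_rot': array([-4.94012026e-04,  9.93346610e-01,  1.15161908e-01,  4.83463312e-05]), 'ft_force': array([-0.16465589, -0.8128383 , -0.28587869]), 'ft_torque': array([-0.00015549, -0.02005337,  0.01430263]), 'opening': 1.0027411490588192}
```

View pics/scene0.png

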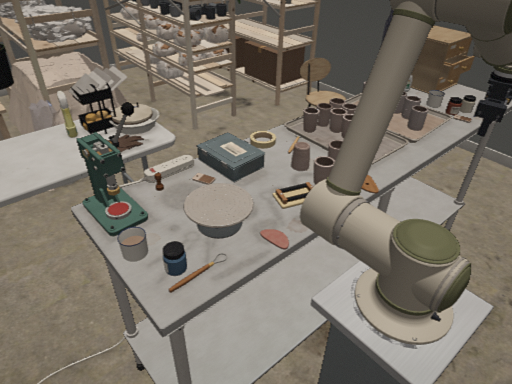

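View pics/side0.png

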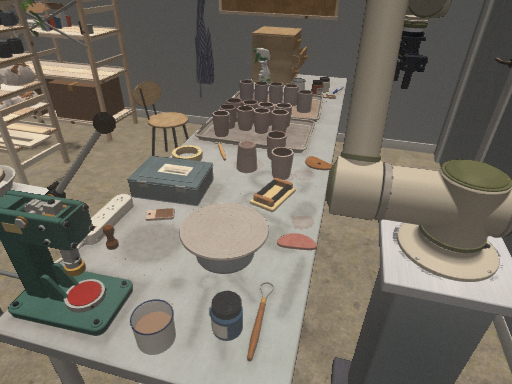

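View pics/wrist0.png

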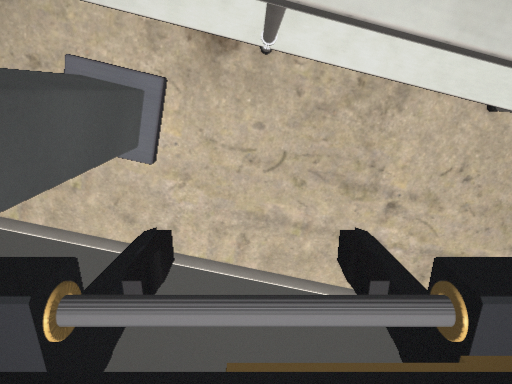

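The side view shows the inverted tumbler at about (247,157), narrow end up. The bystanders are at (277,145) and (282,163), the cradle at (273,194) and the wheel at (224,230). Next I'll measure with depth.

```bash
python3 - <<'E'
from h import *
import pickle
for n,(x0,x1,y0,y1) in dict(side=(170,340,110,280),scene=(180,390,120,250)).items():
    s=pickle.load(open(n+'0.pkl','rb'))
    cv2.imwrite('pics/z_'+n+'.png',cv2.resize(s['color'][y0:y1,x0:x1],None,fx=3.8,fy=3.4 if n=='side' else 3.8,interpolation=cv2.INTER_CUBIC))
    P=pts(s)
    def med(m,zlo,zhi):
        q=P[m]; q=q[(q[:,2]>zlo)&(q[:,2]<zhi)]; return q
    ok=s['depth']>0
    # wheel
    b=ok&(P[...,2]>70)&(P[...,2]<84)
    boxes={'side':{'wheel':(175,272,200,262),'tum':(235,260,140,175),'a':(265,290,128,150),'b':(271,296,146,182),'crad':(248,298,178,212)},
           'scene':{'wheel':(180,256,182,228),'tum':(288,314,140,173)}}[n]
    for k,(a,bb,c,d) in boxes.items():
        m=np.zeros_like(ok); m[c:d,a:bb]=1; m&=ok
        q=P[m]
        if k=='wheel': q=q[(q[:,2]>70)&(q[:,2]<84)]
        else: q=q[q[:,2]>10]
        print(n,k,len(q),'min',q.min(0).round(),'max',q.max(0).round(),'med',np.median(q,0).round(1))
        if k in('tum','a','b'):
            t=q[q[:,2]>80]; print('  top',len(t),t.min(0).round(),t.max(0).round())
        if k=='wheel':
            (c0,r)=cv2.minEnclosingCircle(q[:,:2].astype(np.float32)); print('  circ',c0,r)
E
```

```text
side wheel 4086 min [407.  71.  70.] max [603. 269.  80.] med [501.3 183.9  76.7]
  circ (504.61309814453125, 170.41519165039062) 99.56937408447266
side tum 565 min [ 539. -397.   10.] max [ 662. -201.   90.] med [ 567.4 -215.9   53.7]
  top 133 [ 544. -264.   80.] [ 599. -208.   90.]
side a 431 min [ 437. -557.   11.] max [ 582. -227.   88.] med [ 501.5 -329.5   70.6]
  top 125 [ 437. -380.   80.] [ 531. -227.   88.]
side b 683 min [ 420. -395.   10.] max [ 509. -130.   88.] med [ 452.2 -199.    58.1]
  top 119 [ 420. -255.   80.] [ 487. -187.   88.]
side crad 795 min [ 396. -157.   10.] max [505.  98.  78.] med [449.4 -81.2  23.2]
scene wheel 2461 min [406.  76.  70.] max [604. 271.  81.] med [496.3 179.4  76.4]
  circ (504.4360656738281, 173.38668823242188) 99.9311752319336
scene tum 480 min [ 471. -391.   10.] max [ 705. -190.   92.] med [ 558.7 -218.3   53.8]
  top 118 [ 542. -263.   80.] [ 598. -207.   92.]
```

```bash
ls pics
```

```text
scene0.png
side0.png
wrist0.png
z_scene.png
z_side.png
```

View pics/z_side.png

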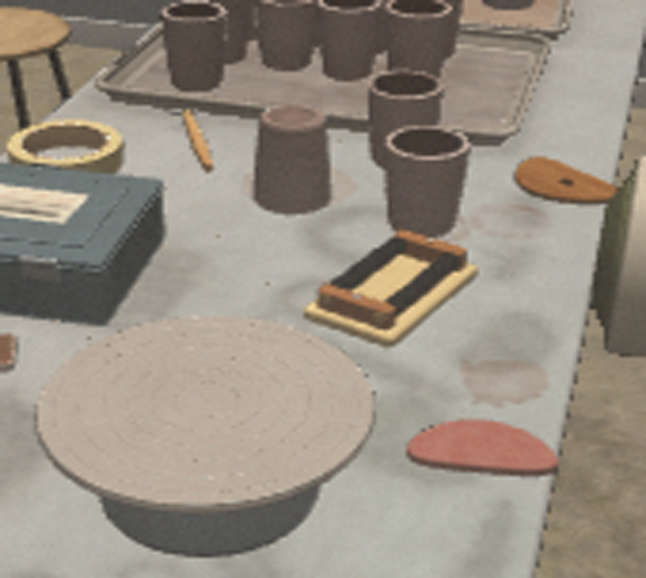

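View pics/z_scene.png

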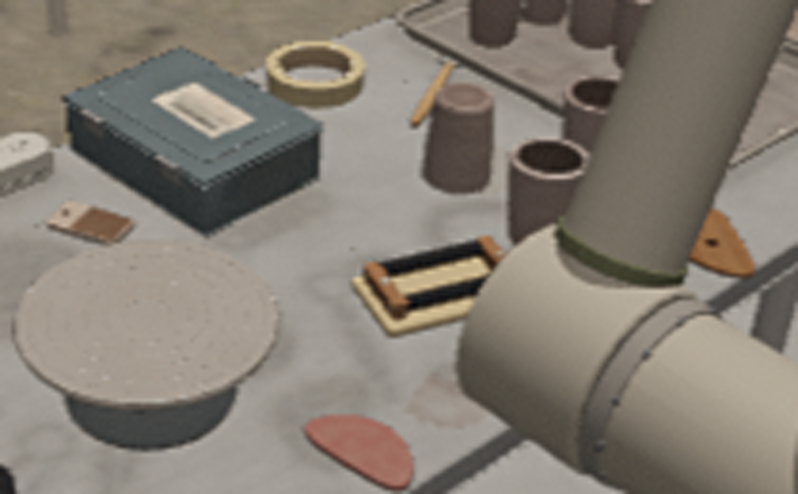

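```bash
python3 - <<'E'
from h import *
import pickle
for n in ['side','scene']:
    s=pickle.load(open(n+'0.pkl','rb')); P=pts(s); ok=s['depth']>0
    # cradle
    m=ok&(P[...,0]>370)&(P[...,0]<540)&(P[...,1]>-175)&(P[...,1]<0)&(P[...,2]>5)&(P[...,2]<60)
    r=cv2.minAreaRect(P[m][:,:2].astype(np.float32)); print(n,'board',m.sum(),r)
    g=s['color'].astype(int); dark=m&(g.max(-1)<60); print(' dark',dark.sum(),cv2.minAreaRect(P[dark][:,:2].astype(np.float32)),np.percentile(P[dark][:,2],[5,50,95]))
    hsv=cv2.cvtColor(s['color'],cv2.COLOR_BGR2HSV); 
    br=m&(P[...,2]>15)&(g.max(-1)>90)&(hsv[...,1]>110)
    q=P[br]; print(' blocks',len(q),q[:,2].max(), cv2.minAreaRect(q[:,:2].astype(np.float32)))
    # upright things: points z>20 by clusters
    for k,(x,y,z0) in dict(tum=(571,-236,82),a=(500,-340,80),b=(454,-221,80)).items():
        mm=ok&(np.hypot(P[...,0]-x,P[...,1]-y)<60)&(P[...,2]>z0)&(P[...,2]<96)
        q=P[mm]
        if len(q)>10: print(k,len(q),q[:,2].max().round(),cv2.minEnclosingCircle(q[:,:2].astype(np.float32)))
    # height map list of anything z>12 near
s=pickle.load(open('side0.pkl','rb'));P=pts(s);ok=s['depth']>0
for (x0,x1,y0,y1) in [(380,560,-500,-150)]:
    m=ok&(P[...,0]>x0)&(P[...,0]<x1)&(P[...,1]>y0)&(P[...,1]<y1)&(P[...,2]>15)
    mk=m.astype(np.uint8); nn,l,st,c=cv2.connectedComponentsWithStats(mk)
    for i in range(1,nn):
        if st[i,4]>30: q=P[l==i]; print(st[i],q.min(0).round(),q.max(0).round())
for nme,(x0,x1,y0,y1) in dict(tin=(560,860,-100,200),press=(500,900,200,600)).items():
    m=ok&(P[...,0]>x0)&(P[...,0]<x1)&(P[...,1]>y0)&(P[...,1]<y1)&(P[...,2]>20)&(P[...,2]<600)
    q=P[m]; print(nme,len(q),q.min(0).round(),q.max(0).round())
E
```

```text
side board 856 ((448.8642883300781, -91.19786834716797), (137.2431182861328, 76.30899047851562), 71.11843872070312)Traceback (most recent call last):
  File "<stdin>", line 8, in <module>
    return _quantile_unchecked(
        a, q, axis, out, overwrite_input, method, keepdims, weights)
    return _ureduce(a,
                    func=_quantile_ureduce_func,
    ...<5 lines>...
                    overwrite_input=overwrite_input,
                    method=method)
    r = func(a, **kwargs)
    result = _quantile(arr,
                       quantiles=q,
    ...<2 lines>...
                       out=out,
                       weights=wgt)
    slices_having_nans = np.isnan(arr[-1, ...])
                                  ~~~^^^^^^^^^
IndexError: index -1 is out of bounds for axis 0 with size 0
```

```bash
cat > m1.py <<'E'
from h import *
import pickle
for n in ['side','scene']:
    s=pickle.load(open(n+'0.pkl','rb')); P=pts(s); ok=s['depth']>0
    m=ok&(P[...,0]>370)&(P[...,0]<540)&(P[...,1]>-175)&(P[...,1]<0)&(P[...,2]>5)&(P[...,2]<60)
    r=cv2.minAreaRect(P[m][:,:2].astype(np.float32)); print(n,'board',m.sum(),r,cv2.boxPoints(r).round().tolist())
    g=s['color'].astype(int); print(np.percentile(P[m][:,2],[50,90,99,100]).round(1))
    hi=m&(P[...,2]>24);q=P[hi]; print(' hi',len(q), cv2.minAreaRect(q[:,:2].astype(np.float32)))
    for k,(x,y,z0) in dict(tum=(571,-236,82),a=(500,-340,80),b=(454,-221,80)).items():
        mm=ok&(np.hypot(P[...,0]-x,P[...,1]-y)<60)&(P[...,2]>z0)&(P[...,2]<96)
        q=P[mm]
        if len(q)>10: print(k,len(q),q[:,2].max().round(),cv2.minEnclosingCircle(q[:,:2].astype(np.float32)))
    m=ok&(P[...,0]>380)&(P[...,0]<650)&(P[...,1]>-550)&(P[...,1]<-150)&(P[...,2]>15)&(P[...,2]<100)
    nn,l,st,c=cv2.connectedComponentsWithStats(m.astype(np.uint8))
    for i in range(1,nn):
        if st[i,4]>30: q=P[l==i]; print(st[i],q.min(0).round(),q.max(0).round())
    for nme,(x0,x1,y0,y1) in dict(tin=(560,860,-100,200),press=(500,900,200,600)).items():
        m=ok&(P[...,0]>x0)&(P[...,0]<x1)&(P[...,1]>y0)&(P[...,1]<y1)&(P[...,2]>20)&(P[...,2]<600)
        if nme=='tin': m&=~((np.hypot(P[...,0]-505,P[...,1]-171)<108))
        q=P[m]; print(nme,len(q),q.min(0).round(),q.max(0).round())
E
python3 m1.py
```

```text
side board 856 ((448.8642883300781, -91.19786834716797), (137.2431182861328, 76.30899047851562), 71.11843872070312) [[391.0, -144.0], [463.0, -168.0], [507.0, -39.0], [435.0, -14.0]]
[19.2 29.6 30.9 32.1]
 hi 341 ((449.59564208984375, -92.01225280761719), (124.95509338378906, 62.65320587158203), 71.79704284667969)
tum 125 90.0 ((570.4954223632812, -236.03677368164062), 28.660064697265625)
a 87 88.0 ((498.3963623046875, -344.7451171875), 35.305755615234375)
b 119 88.0 ((453.8033752441406, -220.9628448486328), 35.604766845703125)
[254 109  16  22 281] [ 569. -550.   16.] [ 633. -512.   93.]
[249 110   4  18  55] [ 640. -549.   15.] [ 650. -530.   89.]
[ 237  112   75   65 1791] [ 399. -549.   15.] [ 649. -185.   90.]
tin 3142 [ 640. -100.   20.] [854. 200.  66.]
press 13783 [500. 200.  20.] [840. 450. 384.]
scene board 633 ((449.1073913574219, -85.32423400878906), (129.31016540527344, 78.57171630859375), 71.3791732788086) [[391.0, -134.0], [466.0, -159.0], [507.0, -37.0], [433.0, -12.0]]
[19.9 29.4 31.8 34. ]
 hi 249 ((447.99462890625, -88.45024108886719), (122.67711639404297, 64.1224365234375), 71.39117431640625)
tum 110 92.0 ((569.5068359375, -234.7872314453125), 29.129850387573242)
a 52 87.0 ((493.4692687988281, -344.4546203613281), 39.25303649902344)
b 103 89.0 ((453.11029052734375, -218.68898010253906), 35.750221252441406)
[337 114  14  23 186] [ 583. -550.   16.] [ 650. -508.   93.]
[312 140  31  43 666] [ 417. -388.   15.] [ 648. -182.   89.]
[291 142  19  27 426] [ 538. -263.   15.] [ 602. -199.   92.]
[372 152  19  12  48] [ 397. -544.   16.] [ 408. -428.   27.]
tin 1994 [ 638. -100.   20.] [855. 200.  67.]
press 4587 [500. 200.  20.] [855. 453. 384.]
```

```bash
cat >> h.py <<'E'
from scipy.spatial.transform import Rotation as Ro
def cur():
    g=get_state(); q=g['tcp_rot']; return np.array(g['position']),Ro.from_quat([q[1],q[2],q[3],q[0]])
def frame(bodyyaw,tilt):
    """tool whose body leans toward horizontal yaw (deg) by tilt (deg) from vertical; jaw axis = bodyyaw-90"""
    a=np.radians(bodyyaw);t=np.radians(tilt); f=np.array([np.cos(a),np.sin(a),0])
    z=-np.sin(t)*f+[0,0,-np.cos(t)]; y=np.array([np.sin(a),-np.cos(a),0]); x=np.cross(y,z)
    return Ro.from_matrix(np.stack([x,y,z],1))
def row(p,R,p0=None,R0=None):
    if p0 is None: p0,R0=cur()
    d=R0.inv().apply(np.array(p)-p0)/10; r=(R0.inv()*R).as_rotvec()
    print('row',d.round(2).tolist(),r.round(3).tolist(),'ang',np.degrees(np.linalg.norm(r)).round(1)); return d,r
E
python3 - <<'E'
from h import *
import pickle
s=pickle.load(open('side0.pkl','rb'));P=pts(s);ok=s['depth']>0
for z0,z1 in [(80,150),(150,250),(250,420)]:
    m=ok&(P[...,0]>350)&(P[...,0]<1000)&(P[...,1]>100)&(P[...,1]<640)&(P[...,2]>z0)&(P[...,2]<z1)
    m&=~((np.hypot(P[...,0]-505,P[...,1]-171)<108)&(P[...,2]<90))
    q=P[m]; print(z0,len(q),np.percentile(q,[1,99],axis=0).round().tolist())
m=ok&(P[...,0]>560)&(P[...,0]<900)&(P[...,1]>-150)&(P[...,1]<170)&(P[...,2]>45)&(P[...,2]<75)&(np.hypot(P[...,0]-505,P[...,1]-171)>112)
q=P[m];print('tin',cv2.boxPoints(cv2.minAreaRect(q[:,:2].astype(np.float32))).round().tolist())
R=frame(71.3,60); z=R.as_matrix()[:,2]
# tool axis hits the tumbler axis 3 mm ahead of grasp pt => TCP = axis point + 8*z
G=np.array([570,-235.5,50.])+8*z
print('grasp tcp',G)
row([590,-150,230],R)
print(R.as_quat())
E
```

```text
80 1617 [[699.0, 366.0, 80.0], [819.0, 411.0, 149.0]]
150 4784 [[673.0, 341.0, 154.0], [815.0, 420.0, 247.0]]
250 890 [[605.0, 329.0, 252.0], [723.0, 350.0, 383.0]]
tin [[639.0, 18.0], [648.0, -142.0], [851.0, -131.0], [842.0, 30.0]]
grasp tcp [ 567.77872804 -242.06246531   46.        ]
row [54.0, -26.88, 1.67] [-0.53, -0.953, -0.916] ang 81.6
[ 0.70372571  0.50474759 -0.40629623  0.29141616]
```

```bash
cat > clr.py <<'E'
from h import *
def grid(x,y,z): return np.stack(np.meshgrid(np.arange(*x),np.arange(*y),np.arange(*z),indexing='ij'),-1).reshape(-1,3)
# in tool frame, TCP origin
body=grid((-37.5,38,7.5),(-93.5,94,8.5),(-200,-55,8))
camb=grid((38,101,9),(-30,31,10),(-190,-105,12))
fing=np.concatenate([grid((-11,12,11),(44,63,6),(-56,9,8)),grid((-11,12,11),(-62,-43,6),(-56,9,8))])
wr=grid((-60,61,20),(-60,61,20),(-420,-200,20))
a71=np.radians(71.3)
def sd_box(p,c,yaw,h,top):
    q=p[:,:2]-c; ca,sa=np.cos(yaw),np.sin(yaw); l=np.stack([q@[ca,sa],q@[-sa,ca]],1)
    d=np.concatenate([np.abs(l)-h,(p[:,2]-top)[:,None]],1)
    return np.linalg.norm(np.maximum(d,0),axis=1)+np.minimum(d.max(1),0)
def sd_cyl(p,c,r,top):
    d=np.stack([np.hypot(*(p[:,:2]-c).T)-r,p[:,2]-top],1)
    return np.linalg.norm(np.maximum(d,0),axis=1)+np.minimum(d.max(1),0)
obs={'a':lambda p:sd_cyl(p,[497,-344.6],34,87),'b':lambda p:sd_cyl(p,[453.5,-220.5],34,88),
'tin':lambda p:sd_box(p,[745,-56],np.radians(-87),[80,102],65),'board':lambda p:sd_box(p,[449,-91],a71,[68,39],12),
'blk+':lambda p:sd_box(p,np.array([449,-91])+54*np.array([np.cos(a71),np.sin(a71)]),a71,[8,32],32),
'blk-':lambda p:sd_box(p,np.array([449,-91])-54*np.array([np.cos(a71),np.sin(a71)]),a71,[8,32],32),
'wheel':lambda p:sd_cyl(p,[505,171],99,77),'tum':lambda p:sd_cyl(p,[570,-235.5],34,89),'bench':lambda p:p[:,2],
'press':lambda p:sd_box(p,[710,380],0,[110,55],384)}
def clear(p,R,skip=()):
    out={}
    for n,g in dict(body=body,cam=camb,fing=fing,wr=wr).items():
        w=R.apply(g)+p
        for k,f in obs.items():
            if k in skip: continue
            d=f(w).min()
            if d<25: out[n+'/'+k]=round(float(d),1)
    return out
def axis_pose(A,R,fwd=8): return np.array(A)+fwd*R.as_matrix()[:,2]
E
python3 - <<'E'
from clr import *
for t in (52,55,58):
  for yaw in (71,76,80):
    R=frame(yaw,t); print('start',t,yaw,clear(axis_pose([570,-235.5,48],R),R,('tum',)))
u=np.array([np.cos(a71),np.sin(a71),0])
for t in (35,38,41,44):
    R=frame(71.3+180,t); A=np.array([449,-91,54])-u*3.5
    # keep jaw sign consistent irrelevant
    print('crad',t,clear(axis_pose(A,R),R,()))
R=frame(71.3,45);print('crad2',clear(axis_pose([449,-91,54],R),R))
R=frame(71.3+180,45);print('wheel',clear(axis_pose([505,171,122],R),R))
E
```

```text
start 52 71 {'body/b': 19.4, 'body/tin': 19.8, 'cam/tin': -6.4, 'fing/b': 19.2}
start 52 76 {'body/b': 12.5, 'body/tin': 17.0, 'cam/tin': 3.3, 'fing/b': 20.7}
start 52 80 {'body/b': 7.7, 'body/tin': 14.6, 'cam/tin': 14.3, 'fing/b': 21.3}
start 55 71 {'body/b': 20.6, 'body/tin': 14.2, 'cam/tin': -8.6, 'fing/b': 19.2}
start 55 76 {'body/b': 13.6, 'body/tin': 12.5, 'cam/tin': 0.2, 'fing/b': 20.7}
start 55 80 {'body/b': 8.3, 'body/tin': 9.6, 'cam/tin': 11.0, 'fing/b': 21.3}
start 58 71 {'body/b': 22.0, 'body/tin': 8.9, 'cam/tin': -11.3, 'cam/bench': 21.9, 'fing/b': 19.2}
start 58 76 {'body/b': 15.0, 'body/tin': 6.8, 'cam/tin': -2.9, 'cam/bench': 21.9, 'fing/b': 20.7}
start 58 80 {'body/b': 8.9, 'body/tin': 5.4, 'cam/tin': 7.4, 'cam/bench': 21.9, 'fing/b': 21.3}
crad 35 {'body/b': 12.3, 'cam/b': -6.5, 'fing/board': 23.1}
crad 38 {'body/b': 7.8, 'cam/b': -12.2, 'fing/board': 23.2}
crad 41 {'body/b': 3.6, 'cam/b': -14.5, 'fing/board': 23.3}
crad 44 {'body/b': 1.3, 'cam/b': -15.3, 'fing/board': 23.4}
crad2 {'cam/wheel': 9.9, 'fing/board': 23.4}
wheel {}
```

```bash
python3 - <<'E'
from clr import *
R=frame(80,54)
G=axis_pose([570,-235.5,48],R); z=R.as_matrix()[:,2]; B=G-110*z
print(G,B)
for d in range(0,120,20): print(d,clear(G-d*z,R,()if d>100 else('tum',)))
print(clear(B+[0,0,100],R))
row(B+[0,0,100],R); row(B,R,B+[0,0,100],R)
E
```

```text
[ 568.87612539 -241.87380967   43.29771798] [ 584.32940133 -154.23392675  107.95409573]
0 {'body/b': 8.2, 'body/tin': 11.2, 'cam/tin': 12.1, 'fing/b': 21.3}
20 {'body/tin': 11.9, 'cam/tin': 12.2, 'fing/b': 21.4}
40 {'body/tin': 11.2, 'cam/tin': 11.9, 'fing/b': 24.3}
60 {'body/tin': 16.1, 'cam/tin': 12.1}
80 {'cam/tin': 15.6}
100 {}
{}
row [53.35, -26.6, 3.87] [-0.548, -0.831, -1.074] ang 83.9
row [8.09, -0.0, 5.88] [0.0, 0.0, 0.0] ang 0.0
```

```bash
python3 -m handwheel '[[15,-7,0.5,-0.14,-0.21,-0.27],[30,-14,1,-0.27,-0.41,-0.54],[53.35,-26.6,3.87,-0.548,-0.831,-1.074],[53.35,-26.6,3.87,-0.548,-0.831,-1.074],[53.35,-26.6,3.87,-0.548,-0.831,-1.074],[53.35,-26.6,3.87,-0.548,-0.831,-1.074],[53.35,-26.6,3.87,-0.548,-0.831,-1.074],[53.35,-26.6,3.87,-0.548,-0.831,-1.074],[53.35,-26.6,3.87,-0.548,-0.831,-1.074],[53.35,-26.6,3.87,-0.548,-0.831,-1.074],[53.35,-26.6,3.87,-0.548,-0.831,-1.074],[53.35,-26.6,3.87,-0.548,-0.831,-1.074]]' -1
python3 - <<'E'
from clr import *
g=get_state(); print(g['time_s'],g['qpos'].round(3),g['opening'])
R=frame(80,54);G=axis_pose([570,-235.5,48],R); z=R.as_matrix()[:,2]; B=G-110*z
row(B+[0,0,100],R)
for n in('wrist','side'): s=cam(n); save(s,n+'1')
E
```

```text
time_s: 1.65
position: [583.7, -154.9, 207.9]
tcp_rot: [0.292, 0.682, 0.573, -0.348]
ft_force: [0.2, -0.3, -0.7]
opening: 1.002
1.65 [-0.129  0.622  1.296 -0.962  1.405  0.31 ] 1.0015563870300423
row [0.04, 0.05, -0.07] [-0.001, 0.001, 0.0] ang 0.1
```

View pics/side1.png

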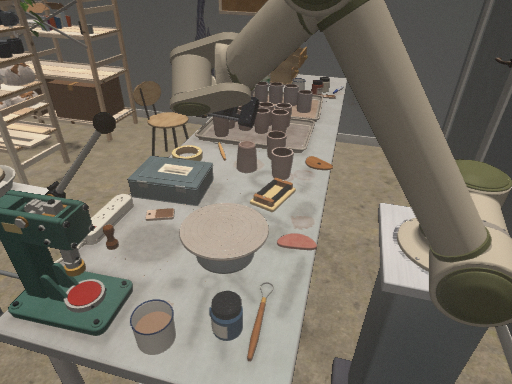

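View pics/wrist1.png

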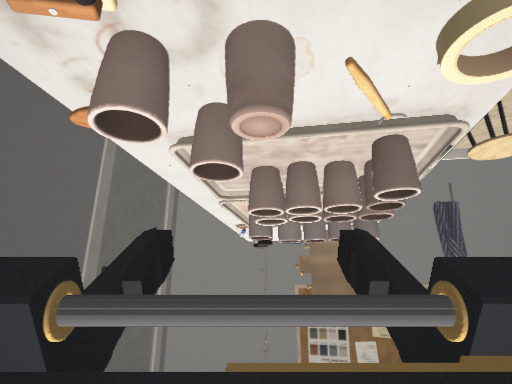

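The wrist view shows the inverted tumbler at about (262,80), in line with the jaws, with nothing in the way. I'll check its axis in this view, then go in.

```bash
python3 - <<'E'
from clr import *
s=cam('wrist');P=pts(s);ok=s['depth']>0
m=ok&(np.hypot(P[...,0]-570,P[...,1]+235)<50)
q=P[m&(P[...,2]>86)&(P[...,2]<94)];print(len(q),cv2.minEnclosingCircle(q[:,:2].astype(np.float32)))
for z0,z1 in((5,20),(30,40),(45,55),(60,68)):
    q=P[m&(P[...,2]>z0)&(P[...,2]<z1)]; print(z0,len(q),q.min(0).round(1),q.max(0).round(1))
E
```

```text
1459 ((573.2531127929688, -236.32164001464844), 27.195829391479492)
5 1016 [ 540.6 -244.     5. ] [ 607.  -201.2   20. ]
30 699 [ 543.4 -240.2   30. ] [ 605.7 -203.    40. ]
45 726 [ 544.3 -242.4   45. ] [ 604.5 -204.1   55. ]
60 591 [ 543.5 -238.7   60. ] [ 603.1 -205.5   68. ]
```

```bash
python3 -m handwheel '[[8.1,0,5.8,0,0,0],[8.1,0,5.8,0,0,0],[8.1,0,8.8,0,0,0],[8.1,0,11.8,0,0,0],[8.1,0,14.3,0,0,0],[8.1,0,14.3,0,0,0],[8.1,0,14.3,0,0,0]]' -1
python3 - <<'E'
from clr import *
R=frame(80,54);G=axis_pose([570,-235.5,48],R); row(G,R)
s=cam('side');P=pts(s); save(s,'side2'); s=cam('wrist'); save(s,'wrist2')
E
```

```text
time_s: 2.68
position: [572.6, -221.4, 59.3]
tcp_rot: [0.292, 0.683, 0.572, -0.348]
ft_force: [-0.3, 0.5, 0.9]
opening: 1.0
row [0.08, -0.01, 2.63] [0.001, 0.001, -0.001] ang 0.1
```

View pics/wrist2.png

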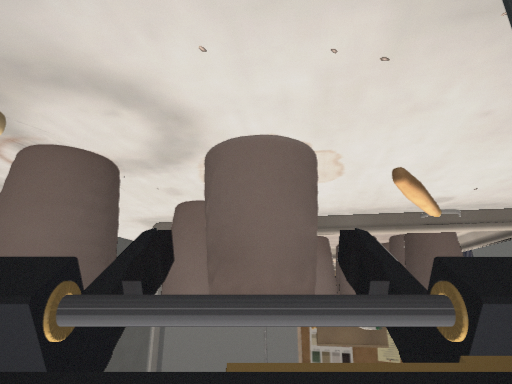

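The tumbler (centre column 262) sits about 3–4 mm to the +y side of the jaw centre (column 255). I'll shift by 0.3 cm, go in and close gently.

```bash
python3 -m handwheel '[[0,0.3,0,0,0,0],[0,0.3,1.3,0,0,0],[0,0.3,2.6,0,0,0],[0,0.3,2.6,0,0,0],[0,0.3,2.6,0,0,0]]' -1 && python3 -m handwheel '[[0,0,0,0,0,0],[0,0,0,0,0,0],[0,0,0,0,0,0],[0,0,0,0,0,0],[0,0,0,0,0,0],[0,0,0,0,0,0]]' 1 15
python3 - <<'E'
from clr import *
s=cam('wrist'); save(s,'wrist3'); g=get_state();print(g['ft_force'],g['opening']*88)
E
```

```text
time_s: 3.4
position: [571.7, -243.0, 43.2]
tcp_rot: [0.292, 0.682, 0.573, -0.348]
ft_force: [0.7, 0.7, 0.4]
opening: 1.002
time_s: 4.15
position: [571.8, -242.9, 43.4]
tcp_rot: [0.292, 0.682, 0.573, -0.348]
ft_force: [-0.7, 0.6, 1.1]
opening: 0.714
[-0.22869     0.58337641  1.76472971] 63.022751596050604
```

View pics/wrist3.png

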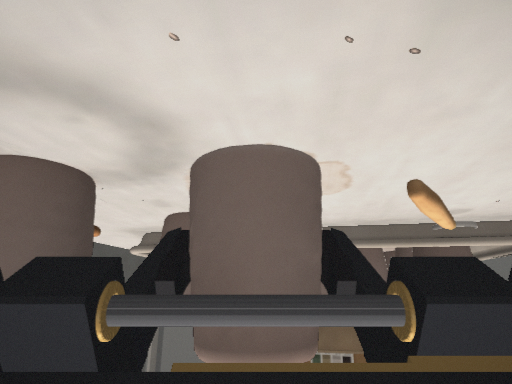

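```bash
cat > t2.py <<'E'
from clr import *
u=np.array([np.cos(a71),np.sin(a71),0])
R=frame(71.3,-40); M=np.array([449,-91,54])+3*u
A=M-3.5*(u*np.cos(.07)+np.array([0,0,np.sin(.07)])); T=axis_pose(A,R)
E
python3 - <<'E'
from t2 import *
print(T)
for h in (0,20,50,150): print(h,clear(T+[0,0,h],R))
p0,R0=cur()
row(p0+[0,0,170],R0); L=p0+[0,0,170]
d,r=row(T+[0,0,150],R,L,R0)
row(T+[0,0,150],R)
row(L*0.5+(T+[0,0,150])*.5,R0*Ro.from_rotvec(r/2))
row(T,R,T+[0,0,150],R)
E
```

```text
[450.4911301  -86.59464588  47.62684449]
0 {'body/b': 7.3, 'fing/board': 23.0}
20 {'body/b': 20.0}
50 {}
150 {}
row [-13.76, 0.0, -9.98] [0.0, 0.0, 0.0] ang 0.0
row [9.07, -14.66, -9.84] [0.021, 1.638, 0.169] ang 94.4
row [-4.7, -14.66, -19.81] [0.021, 1.638, 0.169] ang 94.4
row [-9.23, -7.33, -14.9] [0.011, 0.819, 0.085] ang 47.2
row [-9.64, 0.0, 11.49] [0.0, 0.0, 0.0] ang 0.0
```

```bash
python3 -m handwheel '[[-1,0,-0.7,0,0,0],[-3,0,-2.2,0,0,0],[-6.5,0,-4.7,0,0,0],[-10,0,-7.3,0,0,0],[-13.8,0,-10,0,0,0],[-13.8,0,-10,0,0,0],[-13.8,0,-10,0,0,0]]' 1 15
python3 - <<'E'
from t2 import *
g=get_state();print(g['ft_force'],g['opening']*88); row(T+[0,0,150],R)
s=cam('side'); save(s,'side3')
E
```

```text
time_s: 5.08
position: [571.3, -242.7, 212.9]
tcp_rot: [0.291, 0.682, 0.573, -0.348]
ft_force: [0.6, 0.5, -2.4]
opening: 0.713
[ 0.58344362  0.48143156 -2.40852318] 62.702967124562456
row [9.05, -14.6, -9.83] [0.019, 1.637, 0.169] ang 94.3
```

View pics/side3.png

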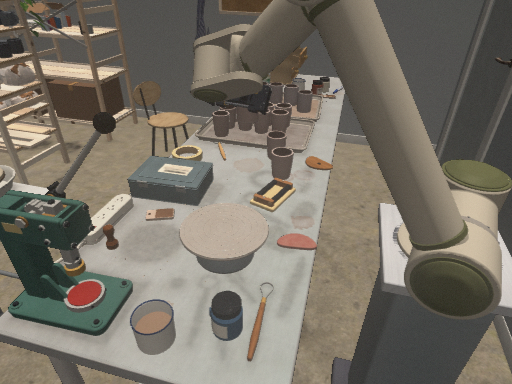

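The tumbler is lifted: its old place near (247,160) is empty and the wrist force reads −2.4 N. Next I'll swing to above the cradle.

```bash
python3 -m handwheel '[[0.9,-1.4,-1,0.002,0.15,0.017],[2,-3.2,-2.2,0.004,0.33,0.034],[3,-4.9,-3.3,0.006,0.51,0.052],[4,-6.5,-4.4,0.008,0.69,0.07],[5,-8.2,-5.5,0.01,0.87,0.09],[6,-9.8,-6.6,0.012,1.05,0.11],[7,-11.4,-7.7,0.014,1.23,0.13],[8,-13,-8.7,0.017,1.41,0.15],[9.05,-14.6,-9.83,0.019,1.58,0.165],[9.05,-14.6,-9.83,0.019,1.637,0.169],[9.05,-14.6,-9.83,0.019,1.637,0.169],[9.05,-14.6,-9.83,0.019,1.637,0.169]]' 1 15
python3 - <<'E'
from t2 import *
g=get_state();print(g['qpos'].round(2),g['opening']*88); row(T+[0,0,150],R)
s=cam('side'); save(s,'side4');s=cam('wrist'); save(s,'wrist4')
E
```

```text
time_s: 6.62
position: [451.0, -86.8, 197.8]
tcp_rot: [-0.199, 0.764, 0.548, 0.277]
ft_force: [0.4, 0.8, -1.8]
opening: 0.71
[-0.78  0.35  1.69  0.62  1.47 -0.64] 62.46183607447996
row [-0.0, -0.05, 0.01] [0.0, 0.002, 0.001] ang 0.1
```

View pics/side4.png

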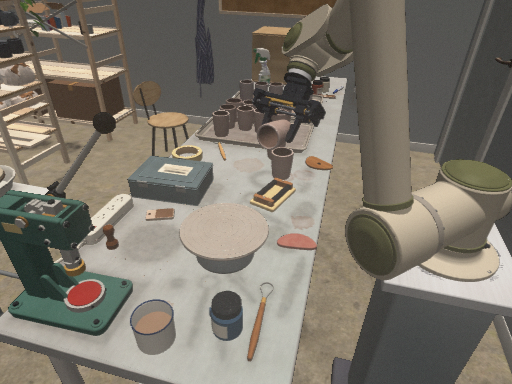

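View pics/wrist4.png

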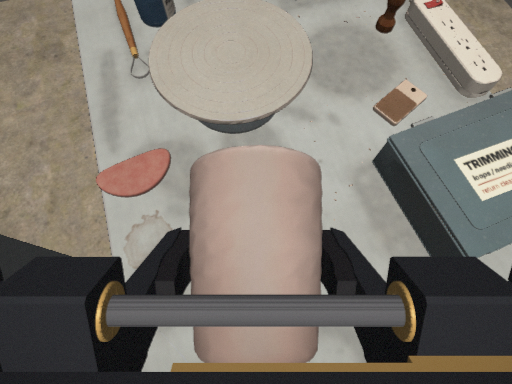

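The tumbler now hangs level over the cradle, mouth to the left. I'll check its actual pose by depth before lowering.

```bash
cat > ridge.py <<'E'
from t2 import *
def ridge(name='wrist',zmin=0,c=None,rad=70):
    s=cam(name);P=pts(s);ok=s['depth']>0
    c=cur()[0] if c is None else np.array(c)
    w=np.array([np.sin(a71),-np.cos(a71),0])
    m=ok&(np.linalg.norm(P-c,axis=-1)<rad)
    q=P[m]; al=(q-[449,-91,0])@u; la=(q-[449,-91,0])@w
    for a in range(-60,60,8):
        k=(al>=a)&(al<a+8)&(abs(la)<36)&(q[:,2]>zmin)
        if k.sum()>15:
            z=q[k][:,2]; l=la[k]; top=z>np.percentile(z,99)-3
            print(a+4,k.sum(),'ztop',np.percentile(z,98).round(1),'lat of top',np.median(l[top]).round(1),'lat range',l.min().round(1),l.max().round(1))
E
python3 - <<'E'
from ridge import *
ridge('wrist',150); print(); ridge('side',150); ridge('scene',150)
E
```

```text
-40 1208 ztop 226.3 lat of top -0.5 lat range -27.0 26.1
-32 2817 ztop 227.8 lat of top -0.2 lat range -27.1 27.1
-24 305 ztop 228.5 lat of top -0.4 lat range -26.8 26.9
-16 1609 ztop 231.3 lat of top -0.6 lat range -35.9 36.0
-8 3654 ztop 232.5 lat of top -0.6 lat range -36.0 36.0
0 3278 ztop 234.1 lat of top -0.7 lat range -36.0 36.0
8 2861 ztop 235.4 lat of top -1.1 lat range -35.9 36.0
16 2560 ztop 236.5 lat of top -0.7 lat range -35.9 36.0
24 2421 ztop 237.5 lat of top -0.9 lat range -33.4 31.6
32 2375 ztop 238.8 lat of top -1.2 lat range -33.4 33.0
40 2164 ztop 239.6 lat of top -1.2 lat range -33.6 33.1
48 216 ztop 238.9 lat of top 1.1 lat range -33.9 33.2

-24 29 ztop 229.6 lat of top -3.5 lat range -23.9 32.4
-16 53 ztop 231.4 lat of top -6.8 lat range -32.4 33.1
-8 62 ztop 232.2 lat of top -5.4 lat range -35.7 35.5
0 61 ztop 233.9 lat of top -4.9 lat range -35.6 34.7
8 80 ztop 235.4 lat of top 1.3 lat range -35.5 27.9
16 81 ztop 236.1 lat of top -3.9 lat range -36.0 27.4
24 80 ztop 238.0 lat of top 0.2 lat range -33.7 28.0
32 88 ztop 238.7 lat of top -7.7 lat range -33.6 29.6
40 113 ztop 239.3 lat of top -4.3 lat range -34.3 32.4
48 131 ztop 237.4 lat of top -2.3 lat range -34.8 32.2
24 36 ztop 237.0 lat of top -6.5 lat range -23.0 30.1
32 82 ztop 239.3 lat of top -4.4 lat range -34.3 27.9
40 104 ztop 238.6 lat of top -7.7 lat range -35.5 30.4
48 101 ztop 238.3 lat of top -3.0 lat range -35.1 30.8
```

```bash
python3 -m handwheel '[[-3,-0.05,3.6,0,0,0],[-6,-0.05,7.2,0,0,0],[-8,-0.05,9.6,0,0,0],[-8.9,-0.05,10.6,0,0,0],[-9.2,-0.05,10.95,0,0,0],[-9.2,-0.05,10.95,0,0,0],[-9.2,-0.05,10.95,0,0,0]]' 1 15
python3 - <<'E'
from ridge import *
g=get_state();print(g['ft_force'],g['opening']*88); row(T,R)
ridge('wrist',30)
s=cam('side'); save(s,'side5');cv2.imwrite('pics/side5z.png',cv2.resize(s['color'][120:240,220:350],None,fx=5,fy=5,interpolation=cv2.INTER_CUBIC))
E
```

```text
time_s: 7.75
position: [451.0, -87.3, 55.8]
tcp_rot: [-0.198, 0.763, 0.549, 0.278]
ft_force: [0.4, 0.1, -2.0]
opening: 0.709
[ 0.44925648  0.13614692 -2.03111017] 62.4358890009352
row [-0.49, -0.07, 0.66] [0.002, 0.002, 0.003] ang 0.2
-40 1446 ztop 84.2 lat of top -0.1 lat range -27.3 26.6
-32 2802 ztop 85.6 lat of top -0.5 lat range -26.9 27.2
-24 86 ztop 86.5 lat of top -0.9 lat range -16.5 17.9
-16 1902 ztop 89.2 lat of top -0.2 lat range -35.9 36.0
-8 3607 ztop 90.3 lat of top -0.6 lat range -36.0 36.0
0 3254 ztop 91.9 lat of top -0.8 lat range -36.0 36.0
8 2845 ztop 93.4 lat of top -0.6 lat range -36.0 36.0
16 2542 ztop 94.3 lat of top -0.6 lat range -35.9 36.0
24 2409 ztop 95.5 lat of top -0.7 lat range -33.3 31.9
32 2351 ztop 96.7 lat of top -1.1 lat range -33.2 33.1
40 2106 ztop 97.4 lat of top -1.1 lat range -33.5 33.3
48 94 ztop 95.7 lat of top 5.6 lat range -29.8 31.9
```

View pics/side5z.png

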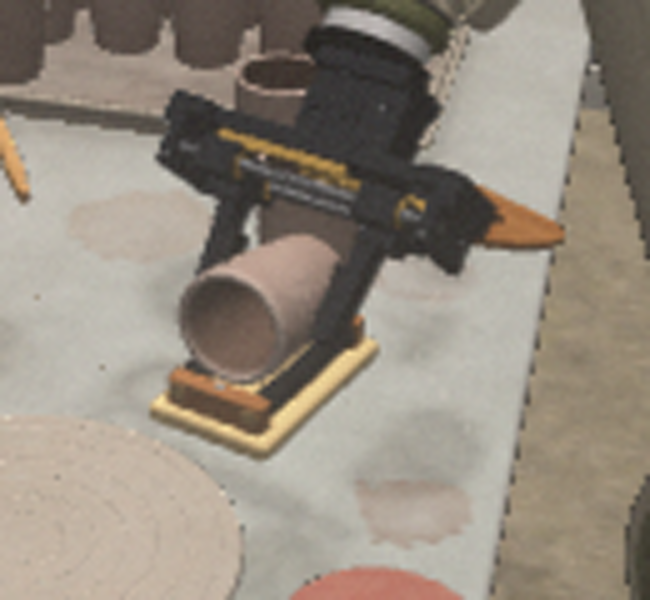

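The tumbler is over the dowels, with about 6 mm to go. I'll lower it in small steps while watching the force.

```bash
python3 -m handwheel '[[-0.13,0,0.15,0,0,0],[-0.26,0,0.31,0,0,0],[-0.26,0,0.31,0,0,0],[-0.26,0,0.31,0,0,0]]' 1 15 ; python3 -m handwheel '[[-0.06,0,0.08,0,0,0],[-0.06,0,0.08,0,0,0],[-0.06,0,0.08,0,0,0]]' 1 15
python3 -m handwheel '[[-0.06,0,0.08,0,0,0],[-0.06,0,0.08,0,0,0],[-0.06,0,0.08,0,0,0]]' 1 15
```

```text
time_s: 8.35
position: [451.0, -87.2, 51.4]
tcp_rot: [-0.198, 0.763, 0.548, 0.278]
ft_force: [-0.7, -2.4, 5.4]
opening: 0.709
time_s: 8.72
position: [451.1, -87.2, 51.0]
tcp_rot: [-0.198, 0.763, 0.548, 0.279]
ft_force: [-1.6, -4.2, 12.5]
opening: 0.714
time_s: 9.1
position: [451.6, -87.5, 50.1]
tcp_rot: [-0.198, 0.763, 0.548, 0.279]
ft_force: [-1.2, -4.5, 13.1]
opening: 0.711
```

```bash
python3 -m handwheel '[[0.05,0,-0.06,0,0,0],[0.08,0,-0.1,0,0,0],[0.08,0,-0.1,0,0,0]]' 1 15
python3 - <<'E'
from ridge import *
g=get_state();print(g['ft_force'],g['ft_torque'],g['opening']*88)
ridge('wrist',30)
s=cam('side'); cv2.imwrite('pics/side6z.png',cv2.resize(s['color'][120:240,220:350],None,fx=5,fy=5,interpolation=cv2.INTER_CUBIC))
E
```

```text
time_s: 9.48
position: [451.4, -87.5, 50.5]
tcp_rot: [-0.198, 0.764, 0.548, 0.278]
ft_force: [4.1, -3.4, 2.5]
opening: 0.713
[ 4.08095547 -3.42599058  2.49525861] [-0.29527778 -0.66001413 -0.48010484] 62.72460667270385
-40 1528 ztop 76.6 lat of top -0.1 lat range -26.5 27.0
-32 2690 ztop 78.8 lat of top 0.2 lat range -27.2 27.4
-24 56 ztop 79.9 lat of top 0.0 lat range -12.4 11.8
-16 1926 ztop 83.5 lat of top -0.2 lat range -36.0 35.8
-8 3638 ztop 85.0 lat of top -0.2 lat range -36.0 36.0
0 3291 ztop 87.3 lat of top -0.2 lat range -36.0 36.0
8 2918 ztop 89.3 lat of top -0.2 lat range -36.0 36.0
16 2703 ztop 91.2 lat of top -0.2 lat range -35.9 36.0
24 2593 ztop 93.0 lat of top -0.6 lat range -32.8 32.6
32 2484 ztop 94.5 lat of top -0.3 lat range -32.7 33.1
40 1593 ztop 95.3 lat of top -0.3 lat range -32.6 32.4
```

View pics/side6z.png

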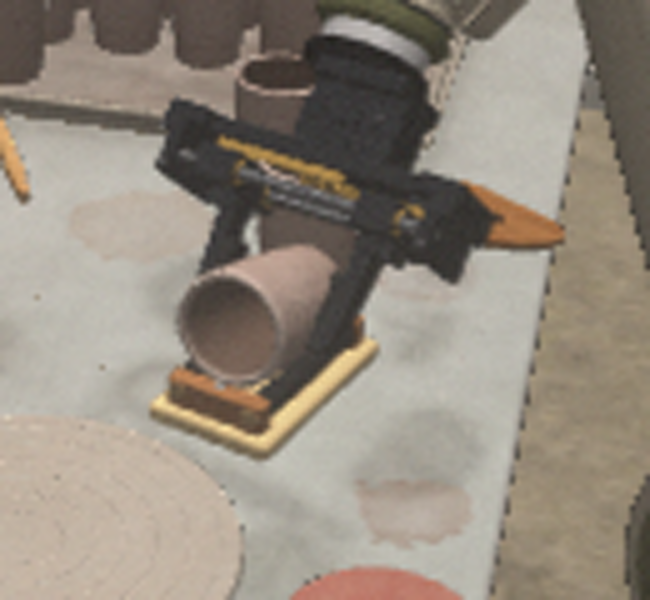

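The tumbler is now inclined about 0.156 rad. Its rim end, about 47.5 mm along, is riding on the brown end block because I placed it about 3 mm off centre. I'll lift it, measure the ends and re-place it centred.

```bash
python3 -m handwheel '[[0.5,0,-0.6,0,0,0],[1.3,0,-1.55,0,0,0],[1.9,0,-2.3,0,0,0],[1.9,0,-2.3,0,0,0],[1.9,0,-2.3,0,0,0]]' 1 15
python3 - <<'E'
from ridge import *
g=get_state();print(g['ft_force'],g['opening']*88,cur()[0])
w=np.array([np.sin(a71),-np.cos(a71),0])
for n in('wrist','side','scene'):
    s=cam(n);P=pts(s);ok=s['depth']>0; q=P-[449,-91,0]; al=q@u; la=q@w; z=P[...,2]
    m=ok&(abs(la)<12)&(z>85)&(z<122)&(abs(al)<70)
    a=al[m]; print(n,len(a),'ends',np.percentile(a,[0,1,2,98,99,100]).round(1))
    b=ok&(z>20)&(z<36)&(abs(la)<38)&(abs(al)<75); 
    print('  block ends',np.percentile(al[b],[0,1,99,100]).round(1),'lat',np.percentile(la[b],[0,1,99,100]).round(1))
    for lo in range(-70,71,4):
        k=ok&(abs(la)<12)&(al>=lo)&(al<lo+4)&(z>0)&(z<50)
        if k.sum()>2: print((lo+2,np.median(z[k]).round(0)),end=' ')
    print()
ridge('wrist',70)
E
```

```text
time_s: 10.2
position: [450.5, -87.1, 80.1]
tcp_rot: [-0.198, 0.763, 0.548, 0.278]
ft_force: [0.2, -0.0, -3.0]
opening: 0.708
[ 0.21198484 -0.03697661 -2.98792229] 62.34660802897341 [450.50323743 -87.05514436  80.10200115]
wrist 9525 ends [-40.5 -39.6 -39.1  32.8  35.3  43.2]
  block ends [-49.9 -49.9 -49.3 -49.3] lat [29.9 29.9 31.9 32. ]

side 84 ends [-60.4 -58.2 -57.7  40.8  42.2  43.7]
  block ends [-60.7 -57.9  60.6  61.1] lat [-31.6 -31.2  28.3  31.4]
(-52, np.float64(19.0)) (-48, np.float64(22.0)) (-44, np.float64(11.0)) (-36, np.float64(12.0)) (-28, np.float64(12.0)) (-24, np.float64(12.0)) (-20, np.float64(12.0)) (-16, np.float64(11.0)) (-12, np.float64(11.0)) (-8, np.float64(11.0)) (-4, np.float64(12.0)) (0, np.float64(12.0)) (4, np.float64(11.0)) (8, np.float64(11.0)) (12, np.float64(12.0)) (16, np.float64(11.0)) (20, np.float64(12.0)) (24, np.float64(12.0)) (48, np.float64(30.0)) (52, np.float64(30.0)) (56, np.float64(24.0)) (60, np.float64(19.0)) (64, np.float64(8.0)) (68, np.float64(4.0)) 
scene 20 ends [14.7 15.1 15.5 44.5 44.9 45.3]
  block ends [ 1.3  4.4 62.7 64.1]
[... 152 characters left out ...]
p.float64(25.0)) (64, np.float64(12.0)) (68, np.float64(9.0)) (72, np.float64(1.0)) 
-40 1498 ztop 106.0 lat of top -1.0 lat range -27.5 26.0
-32 2712 ztop 108.3 lat of top -1.0 lat range -28.3 26.7
-24 77 ztop 109.0 lat of top -0.0 lat range -15.8 15.9
-16 1903 ztop 112.9 lat of top -0.6 lat range -36.0 36.0
-8 3633 ztop 114.5 lat of top -1.0 lat range -36.0 36.0
0 3288 ztop 116.6 lat of top -1.4 lat range -36.0 36.0
8 2895 ztop 118.7 lat of top -1.5 lat range -35.9 36.0
16 2703 ztop 120.4 lat of top -1.1 lat range -35.8 35.9
24 2580 ztop 122.1 lat of top -1.5 lat range -33.8 31.8
32 2471 ztop 123.7 lat of top -1.1 lat range -33.6 32.7
40 1670 ztop 124.5 lat of top -1.1 lat range -33.6 32.4
```

```bash
cat > t3.py <<'E'
from ridge import *
w=np.array([np.sin(a71),-np.cos(a71),0])
p0,R0=cur()
E
python3 - <<'E'
from t3 import *
C=np.array([449,-91,0.])
Mid=C+6*u-1.1*w+[0,0,85.8]
mt=R0.inv().apply(Mid-p0); print('mid in tool',mt)
for T in (36.7,):
    R=frame(71.3,-T)
    for h in (25,6,0):
        tgt=C-2*u-0.2*w+[0,0,54+h]; tp=tgt-R.apply(mt)
        print(h,tp.round(1),clear(tp,R)); row(tp,R)
E
```

```text
mid in tool [ 5.14596637 -1.27489522 -3.34525659]
25 [448.7 -95.3  73.2] {'body/b': 20.5}
row [-1.07, 0.09, -0.02] [0.001, -0.057, 0.001] ang 3.3
6 [448.7 -95.3  54.2] {'body/b': 9.6}
row [-2.29, 0.09, 1.43] [0.001, -0.057, 0.001] ang 3.3
0 [448.7 -95.3  48.2] {'body/b': 5.6, 'fing/board': 23.6}
row [-2.67, 0.08, 1.89] [0.001, -0.057, 0.001] ang 3.3
```

```bash
python3 -m handwheel '[[-0.5,0.05,0,0,-0.03,0],[-1.07,0.09,0,0,-0.057,0],[-1.07,0.09,0,0,-0.057,0],[-1.45,0.09,0.45,0,-0.057,0],[-1.9,0.09,0.97,0,-0.057,0],[-1.9,0.09,0.97,0,-0.057,0],[-1.9,0.09,0.97,0,-0.057,0]]' 1 15
python3 - <<'E'
from t3 import *
g=get_state();print(g['ft_force'],g['opening']*88,cur()[0])
for n in('wrist','side','scene'):
    s=cam(n);P=pts(s);ok=s['depth']>0; q=P-[449,-91,0]; al=q@u; la=q@w; z=P[...,2]
    m=ok&(abs(la)<15)&(z>70)&(z<105)&(al<60)&(al>0); 
    if m.sum(): print(n,'rim top end',np.percentile(al[m],[97,99,100]).round(1))
    if n=='side': cv2.imwrite('pics/side7z.png',cv2.resize(s['color'][120:240,220:350],None,fx=5,fy=5,interpolation=cv2.INTER_CUBIC))
ridge('wrist',50)
E
```

```text
time_s: 11.28
position: [448.8, -95.3, 60.5]
tcp_rot: [-0.183, 0.771, 0.554, 0.256]
ft_force: [0.1, 0.7, -1.8]
opening: 0.714
[ 0.05906417  0.66497988 -1.79299069] 62.868863309710335 [448.8410683  -95.33549374  60.46969942]
wrist rim top end [34.2 35.3 37.2]
side rim top end [35.1 35.7 36.7]
scene rim top end [37.6 37.8 37.8]
-48 1176 ztop 89.0 lat of top 0.5 lat range -26.3 27.2
-40 2678 ztop 90.5 lat of top 0.1 lat range -27.3 27.8
-32 431 ztop 91.8 lat of top 0.9 lat range -24.2 25.2
-24 1337 ztop 94.1 lat of top 0.5 lat range -36.0 36.0
-16 3670 ztop 95.6 lat of top -0.3 lat range -36.0 35.9
-8 3299 ztop 97.3 lat of top 0.1 lat range -36.0 35.9
0 2919 ztop 98.8 lat of top -0.4 lat range -36.0 36.0
8 2670 ztop 99.9 lat of top -0.4 lat range -36.0 35.9
16 2527 ztop 101.2 lat of top -0.4 lat range -32.3 32.8
24 2479 ztop 102.4 lat of top -0.0 lat range -32.5 33.2
32 2192 ztop 103.2 lat of top -0.4 lat range -32.5 33.3
40 45 ztop 100.9 lat of top 5.9 lat range -32.6 31.2
```

View pics/side7z.png

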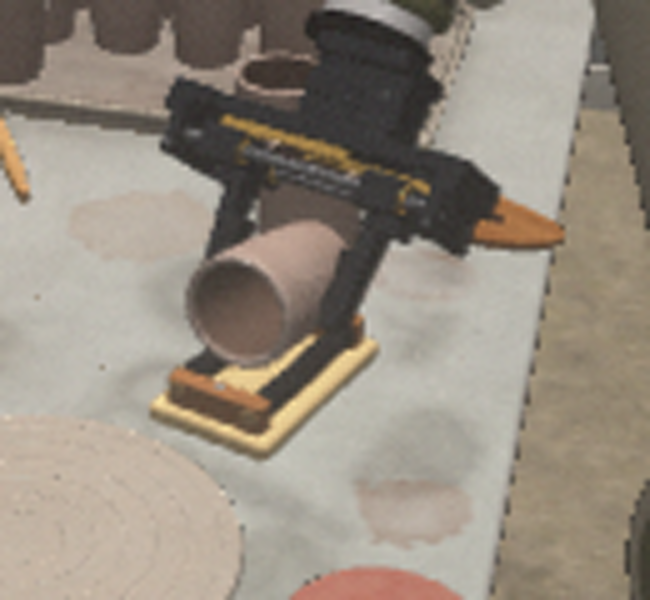

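```bash
python3 -m handwheel '[[0.16,0,0.12,0,0,0],[-0.14,0,0.52,0,0,0],[-0.44,0,0.92,0,0,0],[-0.44,0,0.92,0,0,0],[-0.44,0,0.92,0,0,0]]' 1 15;  python3 -m handwheel '[[-0.06,0,0.08,0,0,0],[-0.06,0,0.08,0,0,0],[-0.06,0,0.08,0,0,0]]' 1 15;
python3 - <<'E'
from t3 import *
ridge('wrist',40)
E
```

```text
time_s: 12.1
position: [449.5, -93.5, 50.5]
tcp_rot: [-0.183, 0.771, 0.554, 0.256]
ft_force: [0.6, -0.6, -2.5]
opening: 0.709
time_s: 12.48
position: [449.5, -93.5, 49.6]
tcp_rot: [-0.183, 0.771, 0.554, 0.256]
ft_force: [-0.4, 0.8, -2.9]
opening: 0.714
-48 512 ztop 77.6 lat of top 0.5 lat range -25.3 25.4
-40 2699 ztop 78.9 lat of top 0.5 lat range -27.1 27.7
-32 1074 ztop 80.2 lat of top 0.1 lat range -26.9 27.9
-24 420 ztop 82.8 lat of top -3.0 lat range -35.9 36.0
-16 3707 ztop 84.1 lat of top 0.1 lat range -36.0 36.0
-8 3407 ztop 85.8 lat of top 0.0 lat range -36.0 36.0
0 2987 ztop 87.2 lat of top 0.0 lat range -36.0 36.0
8 2691 ztop 88.5 lat of top 0.0 lat range -36.0 36.0
16 2556 ztop 89.7 lat of top -0.4 lat range -32.5 32.4
24 2530 ztop 91.1 lat of top -0.4 lat range -32.4 33.3
32 2414 ztop 92.1 lat of top -0.5 lat range -32.3 33.2
40 412 ztop 91.7 lat of top 1.6 lat range -32.6 32.5
```

Now it's at the seat height without block contact. I'll take the last millimetre or two in small steps.

```bash
python3 -m handwheel '[[-0.03,0,0.04,0,0,0],[-0.06,0,0.08,0,0,0],[-0.06,0,0.08,0,0,0],[-0.06,0,0.08,0,0,0]]' 1 15;  python3 - <<'E'
from t3 import *
g=get_state();print(g['ft_force'],g['ft_torque'].round(2))
E
python3 -m handwheel '[[-0.03,0,0.04,0,0,0],[-0.03,0,0.04,0,0,0],[-0.03,0,0.04,0,0,0]]' 1 15
```

```text
time_s: 13.02
position: [449.5, -93.5, 48.5]
tcp_rot: [-0.183, 0.771, 0.554, 0.256]
ft_force: [0.1, 0.7, -1.6]
opening: 0.709
[ 0.13037144  0.72192833 -1.5956873 ] [-0.38  0.02 -0.02]
time_s: 13.4
position: [449.6, -93.5, 48.2]
tcp_rot: [-0.183, 0.771, 0.554, 0.256]
ft_force: [0.4, -0.1, 1.6]
opening: 0.712
```

Contact: the cradle now carries the weight. I'll open and back out along the tool axis.

```bash
python3 -m handwheel '[[0,0,0,0,0,0],[0,0,0,0,0,0],[0,0,0,0,0,0],[0,0,0,0,0,0],[0,0,0,0,0,0]]' -1 15
python3 - <<'E'
from t3 import *
g=get_state();print(g['ft_force'],g['opening'])
ridge('wrist',40)
E
python3 -m handwheel '[[0,0,-2,0,0,0],[0,0,-6,0,0,0],[0,0,-11,0,0,0],[0,0,-16,0,0,0],[0,0,-16,0,0,0],[0,0,-16,0,0,0]]' -1
python3 - <<'E'
from t3 import *
s=cam('side'); save(s,'side8');cv2.imwrite('pics/side8z.png',cv2.resize(s['color'][120:240,220:350],None,fx=5,fy=5,interpolation=cv2.INTER_CUBIC))
for n in ('wrist','side'): ridge(n,40,[449,-91,60]); print()
print(get_state()['qpos'].round(2))
E
```

```text
time_s: 14.02
position: [449.5, -93.5, 48.0]
tcp_rot: [-0.183, 0.771, 0.554, 0.256]
ft_force: [-0.6, 0.6, 0.7]
opening: 0.999
[-0.62776613  0.64245009  0.65729089] 0.9985134380851355
-48 593 ztop 75.8 lat of top 1.6 lat range -24.0 26.5
-40 2702 ztop 77.4 lat of top 1.2 lat range -25.7 28.7
-32 1069 ztop 78.7 lat of top 1.6 lat range -25.4 28.1
-24 320 ztop 81.4 lat of top -0.7 lat range -29.0 30.4
-16 2700 ztop 82.5 lat of top 0.8 lat range -29.2 30.8
-8 2703 ztop 84.0 lat of top 0.8 lat range -29.0 30.9
0 2667 ztop 85.5 lat of top 0.4 lat range -30.4 32.2
8 2591 ztop 86.7 lat of top 0.4 lat range -31.6 33.3
16 2544 ztop 87.8 lat of top 0.2 lat range -31.4 33.0
24 2505 ztop 89.1 lat of top -0.0 lat range -31.7 33.8
32 2372 ztop 90.0 lat of top -0.1 lat range -32.0 33.4
40 498 ztop 89.7 lat of top 2.0 lat range -31.9 32.9
time_s: 14.82
position: [418.4, -183.2, 175.6]
tcp_rot: [-0.183, 0.771, 0.553, 0.256]
ft_force: [0.2, 0.4, -0.0]
opening: 0.996
-48 508 ztop 75.4 lat of top 0.8 lat range -25.7 28.0
-40 531 ztop 77.2 lat of top 1.6 lat range -25.5 27.9
-32 561 ztop 79.1 lat of top 0
[... 425 characters left out ...]
-0.2 lat range -31.8 33.5
40 96 ztop 89.3 lat of top 4.3 lat range -33.7 33.6

-40 19 ztop 77.2 lat of top 0.4 lat range -26.6 10.6
-32 23 ztop 78.9 lat of top -3.7 lat range -27.8 16.0
-24 28 ztop 82.0 lat of top -0.7 lat range -28.6 25.3
-16 37 ztop 82.3 lat of top -0.5 lat range -28.8 27.5
-8 33 ztop 83.7 lat of top -1.3 lat range -30.2 27.8
0 47 ztop 85.6 lat of top -0.3 lat range -30.6 29.0
8 48 ztop 86.7 lat of top -2.6 lat range -31.1 29.5
16 51 ztop 87.9 lat of top -1.8 lat range -32.7 28.7
24 46 ztop 89.4 lat of top 0.3 lat range -32.8 29.9
32 70 ztop 89.9 lat of top -3.6 lat range -32.7 29.7
40 77 ztop 88.1 lat of top -1.3 lat range -33.0 35.0

[-0.95  0.41  1.64  0.51  1.51 -0.77]
```

View pics/side8z.png

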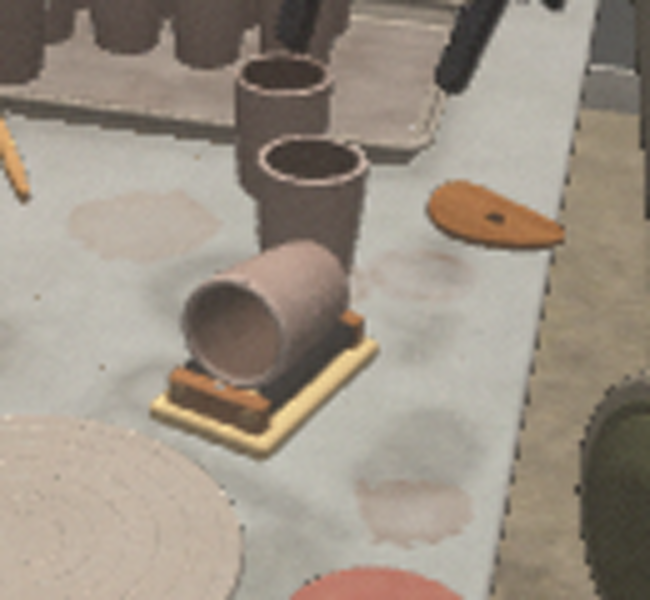

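The tumbler lies in the cradle by itself, mouth to the left, inclined about 0.1 rad, mid about 3 mm toward its foot. Next I'll swing the arm over to the mouth side for a fresh grasp.

```bash
cat > t4.py <<'E'
from t3 import *
R=frame(71.3,45); z=R.as_matrix()[:,2]
A=np.array([449,-91,53.3])-2.5*u+0.4*w
G=axis_pose(A,R); B=G-110*z
E
python3 - <<'E'
from t4 import *
lt=lambda p:sd_cyl(p,A[:2],46,92); obs['lying']=lt
print(G,B)
for d in(0,30,60,110): print(d,clear(G-d*z,R))
obs.pop('tum',None); print(clear(B+[0,0,80],R))
d,r=row(B+[0,0,80],R); row(p0+[0,0,100],R0)
for f in np.linspace(0,1,9):
    p=p0*(1-f)+(B+[0,0,80])*f; p[2]+=120*np.sin(np.pi*f); print(clear(p,R0*Ro.from_rotvec(r*f)),end=' '); row(p,R0*Ro.from_rotvec(r*f))
E
```

```text
[446.76369068 -98.85450138  47.64314575] [471.70152885 -25.17883221 125.42489168]
0 {'body/lying': -6.8, 'cam/wheel': 11.5, 'fing/board': 22.7, 'fing/lying': -2.0}
30 {'body/lying': 18.3, 'cam/wheel': 11.7, 'fing/lying': -1.9}
60 {'cam/wheel': 23.0, 'fing/lying': 3.8}
110 {}
{}
row [15.13, -0.0, 7.56] [-0.0, -1.427, 0.002] ang 81.8
row [5.99, -0.0, -8.01] [0.0, 0.0, 0.0] ang 0.0
{} row [0.0, 0.0, 0.0] [0.0, 0.0, 0.0] ang 0.0
{} row [4.64, -0.0, -2.73] [-0.0, -0.178, 0.0] ang 10.2
{} row [8.86, -0.0, -4.91] [-0.0, -0.357, 0.0] ang 20.4
{} row [12.31, -0.0, -6.05] [-0.0, -0.535, 0.001] ang 30.7
{} row [14.75, -0.0, -5.83] [-0.0, -0.714, 0.001] ang 40.9
{} row [16.09, -0.0, -4.16] [-0.0, -0.892, 0.001] ang 51.1
{} row [16.43, -0.0, -1.13] [-0.0, -1.07, 0.001] ang 61.3
{} row [15.99, -0.0, 2.94] [-0.0, -1.249, 0.001] ang 71.5
{} row [15.13, -0.0, 7.56] [-0.0, -1.427, 0.002] ang 81.8
```

```bash
cat > t4.py <<'E'
from t3 import *
R=frame(71.3,26); z=R.as_matrix()[:,2]
m0=u*np.cos(.1)+np.array([0,0,np.sin(.1)])
A=np.array([449,-91,53.3])-3*u+0.5*w+10*m0
G=axis_pose(A,R,3); B=G-110*z
E
python3 - <<'E'
from t4 import *
print(G,B)
for d in(0,30,60,110): print(d,clear(G-d*z,R))
for T in (58,):
    Rw=frame(71.3,-T); print('wheel',clear(axis_pose([505,171,77+54.5],Rw,3),Rw,('cam',)))
obs.pop('tum',None); print(clear(B+[0,0,60],R))
d,r=row(B+[0,0,60],R)
for f in np.linspace(0,1,7):
    p=p0*(1-f)+(B+[0,0,60])*f; p[2]+=90*np.sin(np.pi*f); print(clear(p,R0*Ro.from_rotvec(r*f)),end=' '); row(p,R0*Ro.from_rotvec(r*f))
row(B,R,B+[0,0,60],R)
E
```

```text
[451.28023632 -85.82284458  51.60195203] [466.7404596  -40.14758245 150.46929712]
0 {}
30 {}
60 {}
110 {}
wheel {}
{}
row [14.17, 0.01, 6.21] [-0.0, -1.095, 0.001] ang 62.8
{} row [0.0, 0.0, 0.0] [0.0, 0.0, 0.0] ang 0.0
{} row [5.05, 0.0, -2.57] [-0.0, -0.183, 0.0] ang 10.5
{} row [9.39, 0.0, -4.17] [-0.0, -0.365, 0.0] ang 20.9
{} row [12.47, 0.0, -4.1] [-0.0, -0.548, 0.001] ang 31.4
{} row [14.11, 0.0, -2.1] [-0.0, -0.73, 0.001] ang 41.8
{} row [14.5, 0.0, 1.57] [-0.0, -0.913, 0.001] ang 52.3
{} row [14.17, 0.01, 6.21] [-0.0, -1.095, 0.001] ang 62.8
row [2.63, 0.0, 5.39] [0.0, 0.0, 0.0] ang 0.0
```

```bash
python3 -m handwheel '[[5.05,0,-2.57,0,-0.183,0],[9.4,0,-4.2,0,-0.365,0],[12.5,0,-4.1,0,-0.548,0],[14.1,0,-2.1,0,-0.73,0],[14.5,0,1.57,0,-0.913,0],[14.17,0,6.21,0,-1.095,0],[14.17,0,6.21,0,-1.095,0],[14.17,0,6.21,0,-1.095,0]]' -1
python3 - <<'E'
from t4 import *
row(B,R); s=cam('wrist'); save(s,'wrist9'); ridge('wrist',40,[449,-91,60])
E
```

```text
time_s: 15.98
position: [467.0, -41.0, 211.2]
tcp_rot: [0.132, 0.791, 0.568, -0.182]
ft_force: [-0.2, 0.3, 0.4]
opening: 0.997
row [2.73, -0.06, 5.42] [0.002, -0.0, 0.001] ang 0.1
-48 42 ztop 75.4 lat of top 2.7 lat range -23.4 22.0
-40 193 ztop 77.3 lat of top 2.6 lat range -24.2 28.8
-32 205 ztop 79.2 lat of top 1.6 lat range -24.6 30.2
-24 240 ztop 80.9 lat of top 1.5 lat range -27.4 29.8
-16 263 ztop 82.3 lat of top 1.5 lat range -27.1 31.8
-8 282 ztop 83.9 lat of top 0.5 lat range -28.6 32.2
0 334 ztop 85.3 lat of top 1.4 lat range -29.9 32.9
8 379 ztop 86.4 lat of top 1.0 lat range -30.4 33.5
16 408 ztop 87.8 lat of top 0.5 lat range -31.3 33.6
24 498 ztop 89.1 lat of top 0.5 lat range -31.4 33.6
32 578 ztop 90.0 lat of top 0.5 lat range -32.0 34.6
40 830 ztop 89.7 lat of top 0.5 lat range -33.1 35.0
```

View pics/wrist9.png

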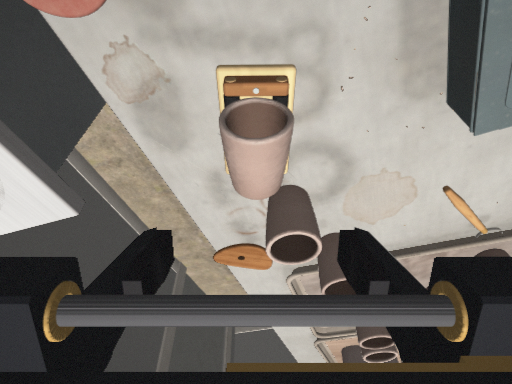

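The tumbler (mouth at (257,118)) is in line with the jaw centre at column 255. Going in.

```bash
python3 -m handwheel '[[1.4,0,2.7,0,0,0],[2.7,0,5.4,0,0,0],[2.7,0,8.4,0,0,0],[2.7,0,11.4,0,0,0],[2.7,0,13.4,0,0,0],[2.7,0,13.4,0,0,0],[2.7,0,13.4,0,0,0]]' -1
python3 - <<'E'
from t4 import *
row(G,R); s=cam('wrist'); save(s,'wrist10'); s=cam('side');cv2.imwrite('pics/side10z.png',cv2.resize(s['color'][100:240,220:350],None,fx=4,fy=4,interpolation=cv2.INTER_CUBIC))
E
```

```text
time_s: 16.95
position: [456.6, -74.6, 80.2]
tcp_rot: [0.133, 0.792, 0.567, -0.182]
ft_force: [1.1, 1.2, 0.5]
opening: 0.998
row [0.14, -0.15, 3.11] [0.003, 0.001, -0.003] ang 0.2
```

View pics/wrist10.png

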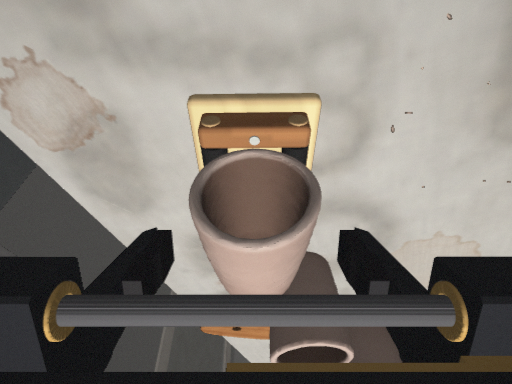

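View pics/side10z.png

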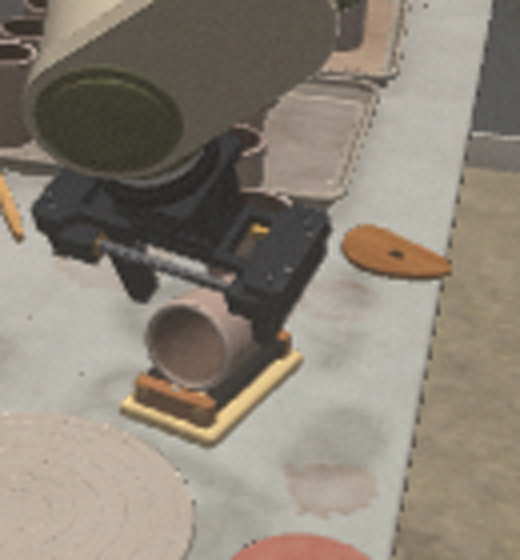

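```bash
python3 -m handwheel '[[0.1,0,1,0,0,0],[0.14,0,2,0,0,0],[0.14,0,2.9,0,0,0],[0.14,0,2.9,0,0,0],[0.14,0,2.9,0,0,0]]' -1 && python3 -m handwheel '[[0,0,0,0,0,0],[0,0,0,0,0,0],[0,0,0,0,0,0],[0,0,0,0,0,0],[0,0,0,0,0,0],[0,0,0,0,0,0]]' 1 15
python3 - <<'E'
from t4 import *
print(get_state()['ft_force']); s=cam('wrist'); save(s,'wrist11'); row(G,R)
E
```

```text
time_s: 17.68
position: [452.5, -84.9, 52.3]
tcp_rot: [0.132, 0.792, 0.568, -0.183]
ft_force: [0.3, -0.2, 0.2]
opening: 0.998
time_s: 18.42
position: [452.7, -84.9, 52.4]
tcp_rot: [0.132, 0.792, 0.568, -0.182]
ft_force: [2.5, 0.6, 2.0]
opening: 0.735
[2.49004172 0.62379046 1.95888285]
row [-0.09, -0.11, 0.13] [0.003, 0.001, -0.001] ang 0.2
```

View pics/wrist11.png

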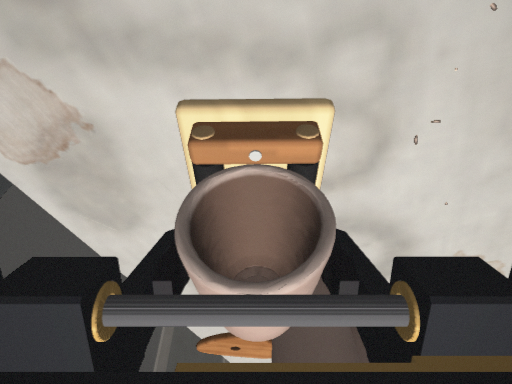

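```bash
python3 -m handwheel '[[-0.4,0,-0.9,0,0,0],[-1.3,0,-2.7,0,0,0],[-3.1,0,-6.3,0,0,0],[-5.3,0,-10.8,0,0,0],[-7.5,0,-15.3,0,0,0],[-7.5,0,-15.3,0,0,0],[-7.5,0,-15.3,0,0,0]]' 1 15
python3 - <<'E'
from t4 import *
print(get_state()['ft_force'],get_state()['opening']*88,get_state()['qpos'].round(2))
Rw=frame(71.3,-58); W=np.array([505,171,77+54.5+90.])
p=axis_pose(W,Rw,3)
d,r=row(p,Rw); print(p)
for f in np.linspace(0,1,10):
    pp=p0*(1-f)+p*f; pp[2]+=40*np.sin(np.pi*f); print(clear(pp,R0*Ro.from_rotvec(r*f)),end=' '); row(pp,R0*Ro.from_rotvec(r*f))
E
```

```text
time_s: 19.35
position: [451.1, -84.7, 221.8]
tcp_rot: [0.131, 0.792, 0.568, -0.183]
ft_force: [0.2, 0.5, -2.6]
opening: 0.733
[ 0.20294668  0.49973612 -2.63329804] 64.50212203985927 [-0.21  0.31  1.55 -0.46  1.35  0.23]
row [23.62, -3.09, -11.34] [-0.001, 1.467, -0.0] ang 84.1
[505.81568571 173.40983962 219.91024221]
{} row [0.0, 0.0, 0.0] [0.0, 0.0, 0.0] ang 0.0
{} row [2.02, -0.34, -2.49] [-0.0, 0.163, -0.0] ang 9.3
{} row [4.12, -0.69, -4.83] [-0.0, 0.326, -0.0] ang 18.7
{} row [6.35, -1.03, -6.89] [-0.0, 0.489, -0.0] ang 28.0
{} row [8.77, -1.38, -8.58] [-0.0, 0.652, -0.0] ang 37.4
{} row [11.39, -1.72, -9.84] [-0.0, 0.815, -0.0] ang 46.7
{} row [14.23, -2.06, -10.67] [-0.0, 0.978, -0.0] ang 56.0
{} row [17.24, -2.41, -11.13] [-0.001, 1.141, -0.0] ang 65.4
{} row [20.4, -2.75, -11.31] [-0.001, 1.304, -0.0] ang 74.7
{} row [23.62, -3.09, -11.34] [-0.001, 1.467, -0.0] ang 84.1
```

Lifted cleanly (−2.6 N, 64.5 mm). I'll turn it mouth up on the way to the wheel.

```bash
python3 -m handwheel '[[2,-0.3,-2.5,0,0.163,0],[4.1,-0.7,-4.8,0,0.326,0],[6.35,-1,-6.9,0,0.489,0],[8.8,-1.4,-8.6,0,0.652,0],[11.4,-1.7,-9.8,0,0.815,0],[14.2,-2.1,-10.7,0,0.978,0],[17.2,-2.4,-11.1,0,1.141,0],[20.4,-2.75,-11.3,0,1.304,0],[23.6,-3.1,-11.3,0,1.467,0],[23.6,-3.1,-11.3,0,1.467,0],[23.6,-3.1,-11.3,0,1.467,0]]' 1 15
python3 - <<'E'
from t4 import *
print(get_state()['ft_force'],get_state()['opening']*88,get_state()['qpos'].round(2))
for n in('side','scene','wrist'): s=cam(n); save(s,n+'12')
E
```

```text
time_s: 20.72
position: [506.5, 172.3, 220.4]
tcp_rot: [-0.281, 0.711, 0.511, 0.393]
ft_force: [0.4, -0.0, -1.6]
opening: 0.735
[ 0.42908108 -0.01359964 -1.64496852] 64.6815033694545 [-0.32  0.37  1.8   1.09  1.26 -0.52]
```

View pics/side12.png

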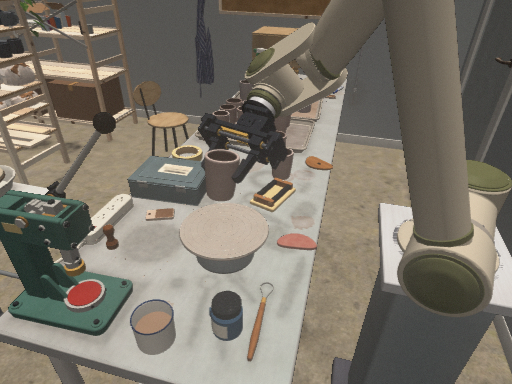

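View pics/scene12.png

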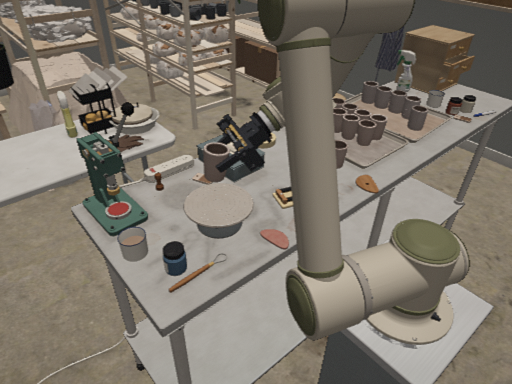

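View pics/wrist12.png

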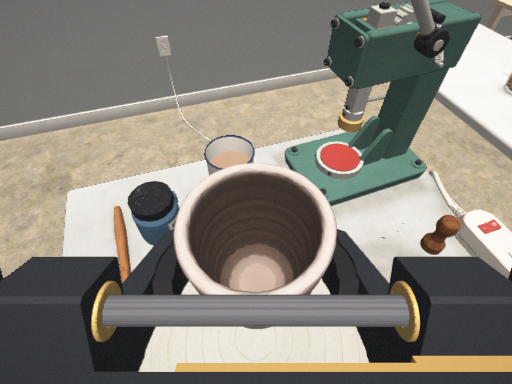

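The tumbler is upright over the wheel, mouth up. I'll measure its rim centre, tilt and height, and the wheel centre again.

```bash
cat > up.py <<'E'
from t3 import *
def rimfit(c,zr,names=('side','scene','wrist'),tol=6):
    for n in names:
        s=cam(n);P=pts(s);ok=s['depth']>0
        d=np.hypot(P[...,0]-c[0],P[...,1]-c[1]); g=s['color'].astype(int)
        m=ok&(d<48)&(abs(P[...,2]-zr)<40)&~(g.max(-1)<52)
        q=P[m]
        if len(q)<20: print(n,'few',len(q));continue
        zt=np.percentile(q[:,2],97)
        t=q[q[:,2]>zt-tol]
        # azimuthal ring: highest pts per azimuth sector
        c2=np.median(t,0)[:2]; (c2,r)=cv2.minEnclosingCircle(t[:,:2].astype(np.float32))
        az=np.arctan2(t[:,1]-c2[1],t[:,0]-c2[0]); R_=[]
        for k in range(16):
            b=(az>=-np.pi+k*np.pi/8)&(az<-np.pi+(k+1)*np.pi/8)
            if b.sum()>3: tt=t[b]; R_.append(np.append(tt[:,:2][np.argsort(tt[:,2])[-max(3,len(tt)//4):]].mean(0),np.percentile(tt[:,2],90)))
        R_=np.array(R_); A=np.c_[R_[:,:2]-c2,np.ones(len(R_))]; sol=np.linalg.lstsq(A,R_[:,2],rcond=None)[0]
        print(n,len(t),'centre',np.round(c2,1),'r',round(r,1),'z',sol[2].round(1),'slope',sol[:2].round(3),'sectors',len(R_))
def wheelfit():
    for n in('side','scene'):
        s=cam(n);P=pts(s);ok=s['depth']>0
        m=ok&(np.hypot(P[...,0]-505,P[...,1]-171)<106)&(P[...,2]>73)&(P[...,2]<81); q=P[m]
        h=cv2.convexHull(q[:,:2].astype(np.float32))[:,0]; print(n,'wheel circ',cv2.minEnclosingCircle(q[:,:2].astype(np.float32)),'ell',cv2.fitEllipse(h),np.median(q[:,2]))
E
python3 - <<'E'
from up import *
rimfit((505,172),255); wheelfit()
for n in('side','scene'):
    s=cam(n);P=pts(s);ok=s['depth']>0
    m=ok&(np.hypot(P[...,0]-505,P[...,1]-171)<45)&(P[...,2]>100)
    print(n,P[m][:,2].min(),P[m][:,2].max())
E
```

```text
side 61 centre [490.9 131.3] r 21.1 z 279.9 slope [-0.259 -0.787] sectors 4
scene 26 centre [491.8 132.1] r 22.1 z 281.1 slope [-0.124 -0.333] sectors 5
wrist 2748 centre [492.1 132.7] r 24.0 z 279.7 slope [-0.127 -0.35 ] sectors 9
side wheel circ ((505.40008544921875, 170.51324462890625), 99.29957580566406) ell ((505.04962158203125, 170.80313110351562), (195.6338348388672, 197.01437377929688), 35.703765869140625) 76.67873460000648
scene wheel circ ((506.0754699707031, 173.81393432617188), 101.20970916748047) ell ((504.6141662597656, 173.51295471191406), (194.72512817382812, 199.63436889648438), 55.16038513183594) 76.45640243722471
side 165.89229125211443 281.2665952336292
scene 165.0291084243209 281.86840755585854
```

```bash
cat > up2.py <<'E'
from up import *
def tum(zr,c=(505,172),names=('side','scene','wrist')):
    for n in names:
        s=cam(n);P=pts(s);ok=s['depth']>0;g=s['color'].astype(int)
        clay=(g[...,2]-g[...,0]>9)&(g[...,2]>55)&(g[...,2]<235)
        d=np.hypot(P[...,0]-c[0],P[...,1]-c[1])
        mk=(ok&clay&(d<44)&(P[...,2]>zr-95)&(P[...,2]<zr+6)).astype(np.uint8)
        nn,l,st,_=cv2.connectedComponentsWithStats(mk); i=1+np.argmax(st[1:,4]); q=P[l==i]
        t=q[(q[:,2]>zr-7)]
        if len(t)<20: print(n,len(q),len(t)); continue
        c2,r=cv2.minEnclosingCircle(t[:,:2].astype(np.float32)); c2=np.array(c2)
        az=np.arctan2(*(t[:,:2]-c2).T[::-1]); R_=[]
        for k in range(16):
            b=(np.floor((az+np.pi)/(np.pi/8))==k)
            if b.sum()>2: R_.append([*(c2+30*np.array([np.cos(-np.pi+(k+.5)*np.pi/8),np.sin(-np.pi+(k+.5)*np.pi/8)])),np.percentile(t[b][:,2],90)])
        R_=np.array(R_); sol=np.linalg.lstsq(np.c_[R_[:,:2]-c2,np.ones(len(R_))],R_[:,2],rcond=None)[0]
        print(n,len(q),len(t),'rim c',c2.round(1),'r',round(r,1),'z',sol[2].round(1),'slope',sol[:2].round(3),len(R_),'zmin',np.percentile(q[:,2],[0,1]).round(1))
        for za in range(10,80,12):
            k=(q[:,2]>zr-za-6)&(q[:,2]<zr-za+6)
            if k.sum()>10 and n!='wrist': 
                # circle fit of visible side surface
                X=q[k][:,:2]; A=np.c_[2*X,np.ones(len(X))]; o=np.linalg.lstsq(A,(X**2).sum(1),rcond=None)[0]; print('   down',za,k.sum(),o[:2].round(1),np.sqrt(o[2]+o[:2]@o[:2]).round(1))
E
python3 - <<'E'
from up2 import *
tum(256)
E
```

```text
side 1493 261 rim c [503.7 170.2] r 33.8 z 254.4 slope [0.049 0.09 ] 16 zmin [166.6 171.3]
   down 10 373 [503.2 172.2] 30.7
   down 22 271 [504.7 173.4] 30.5
   down 34 153 [505.6 172.5] 31.7
   down 46 147 [506.4 173. ] 31.4
   down 58 150 [507.  174.8] 30.0
   down 70 140 [507.6 175.9] 29.0
scene 645 136 rim c [502.4 172.4] r 35.5 z 254.3 slope [0.045 0.098] 16 zmin [165.5 169.3]
   down 10 160 [502.4 173.5] 31.3
   down 22 80 [502.5 175.2] 30.1
   down 34 73 [503.1 176.6] 30.3
   down 46 50 [504.  180.5] 27.0
   down 58 72 [505.5 179.2] 28.3
   down 70 73 [507.3 178.6] 29.1
wrist 14392 3021 rim c [504.4 170.8] r 34.1 z 253.5 slope [0.047 0.081] 16 zmin [169.9 171.7]
```

The rim plane slopes 0.1 rad, so the tumbler is over-rotated by that much. I'll correct the tilt about its measured axis and re-centre it above the wheel.

```bash
python3 - <<'E'
from up2 import *
s=np.array([.048,.09]); n=np.array([-s[0],-s[1],1]);n/=np.linalg.norm(n)
rc=np.array([503,171.2,254.2]); F=rc-89*n
D=Ro.from_rotvec([-s[1],s[0],0]); print(D.apply(n),F)
for zf in (110,):
    Rt=D*R0; tp=np.array([505,172,zf])+D.apply(p0-F); print(tp,clear(tp,Rt)); row(tp,Rt)
E
```

```text
[1.65432522e-04 3.10185979e-04 9.99999938e-01] [507.24994897 179.16865432 165.65939642]
[506.82234393 170.62855701 165.13168871] {}
row [-4.8, 0.1, 2.77] [0.009, -0.101, 0.014] ang 5.8
```

```bash
python3 -m handwheel '[[-1.2,0.03,0.7,0.002,-0.025,0.003],[-2.4,0.05,1.4,0.004,-0.05,0.007],[-3.6,0.1,2.1,0.007,-0.075,0.01],[-4.8,0.1,2.77,0.009,-0.101,0.014],[-4.8,0.1,2.77,0.009,-0.101,0.014],[-4.8,0.1,2.77,0.009,-0.101,0.014]]' 1 15
python3 - <<'E'
from up2 import *
print(get_state()['ft_force'],get_state()['opening']*88)
tum(199); wheelfit()
E
```

```text
time_s: 22.12
position: [506.9, 170.7, 165.2]
tcp_rot: [-0.262, 0.732, 0.521, 0.354]
ft_force: [0.1, 0.2, -2.5]
opening: 0.736
[ 0.14090686  0.24871693 -2.51312208] 64.81027624529347
side 1360 303 rim c [505.5 170.9] r 34.4 z 199.1 slope [0.003 0.016] 16 zmin [110.3 114.8]
   down 10 307 [505.1 172.7] 30.5
   down 22 247 [505.4 172.9] 30.0
   down 34 142 [506.  173.1] 29.5
   down 46 128 [506.2 165.6] 35.4
   down 58 119 [506.4 170.7] 30.0
   down 70 111 [506.6 171. ] 28.8
scene 584 158 rim c [506.6 168.9] r 39.3 z 198.9 slope [-0.004  0.008] 16 zmin [111.3 113.2]
   down 10 99 [504.4 172.8] 31.9
   down 22 67 [503.4 175.2] 29.5
   down 34 64 [503.5 174.3] 30.2
   down 46 43 [499.7 181.9] 21.9
   down 58 62 [505.6 173.8] 29.4
   down 70 66 [505.8 174.3] 28.2
wrist 14841 4571 rim c [506.4 171.1] r 34.3 z 199.0 slope [0.002 0.005] 16 zmin [114.7 116.2]
side wheel circ ((505.2742919921875, 171.15499877929688), 98.7971420288086) ell ((505.0691833496094, 170.93589782714844), (195.58616638183594, 196.52642822265625), 43.78219985961914) 76.69898764334431
scene wheel circ ((503.4591979980469, 173.6240997314453), 99.63114166259766) ell ((503.5931701660156, 173.03546142578125), (195.43667602539062, 198.00836181640625), 49.97386932373047) 76.47186993114668
```

```bash
python3 - <<'E'
from up2 import *
row(p0+[-0.7,0.2,-30],R0); row(p0+[-.7,.2,-1],R0)
E
```

```text
row [-2.37, -0.03, 1.84] [0.0, 0.0, 0.0] ang 0.0
row [-0.08, -0.07, 0.06] [0.0, 0.0, 0.0] ang 0.0
```

```bash
python3 -m handwheel '[[-0.8,-0.03,0.6,0,0,0],[-1.6,-0.03,1.25,0,0,0],[-2.1,-0.03,1.65,0,0,0],[-2.37,-0.03,1.84,0,0,0],[-2.37,-0.03,1.84,0,0,0],[-2.37,-0.03,1.84,0,0,0]]' 1 15
python3 -m handwheel '[[-0.08,0,0.06,0,0,0],[-0.16,0,0.12,0,0,0],[-0.16,0,0.12,0,0,0],[-0.16,0,0.12,0,0,0]]' 1 15
python3 - <<'E'
from up2 import *
print(get_state()['ft_force'],get_state()['opening']*88)
tum(167,names=('side','wrist'))
E
```

```text
time_s: 23.12
position: [506.3, 170.9, 135.3]
tcp_rot: [-0.262, 0.732, 0.521, 0.354]
ft_force: [0.5, 0.1, -2.7]
opening: 0.736
time_s: 23.62
position: [506.1, 170.9, 133.1]
tcp_rot: [-0.262, 0.732, 0.521, 0.354]
ft_force: [-0.2, 0.4, -2.6]
opening: 0.734
[-0.18235914  0.35930233 -2.58553386] 64.56465313701216
side 1676 277 rim c [505.  170.8] r 33.9 z 166.9 slope [-0.002  0.02 ] 16 zmin [74.1 75.3]
   down 10 282 [504.1 172.9] 30.5
   down 22 234 [504.5 172.9] 29.8
   down 34 156 [504.9 173. ] 29.8
   down 46 114 [504.4 168.1] 33.4
   down 58 115 [505.8 170.5] 30.3
   down 70 101 [505.4 171.4] 28.6
wrist 15416 5182 rim c [505.6 171.3] r 34.2 z 166.8 slope [0.003 0.009] 16 zmin [74.5 77.1]
```

```bash
python3 -m handwheel '[[-0.04,0,0.03,0,-0.01,0],[-0.04,0,0.03,0,-0.01,0],[-0.04,0,0.03,0,-0.01,0]]' 1 15
python3 -m handwheel '[[-0.04,0,0.03,0,0,0],[-0.04,0,0.03,0,0,0],[-0.04,0,0.03,0,0,0]]' 1 15
python3 -m handwheel '[[-0.04,0,0.03,0,0,0],[-0.04,0,0.03,0,0,0],[-0.04,0,0.03,0,0,0]]' 1 15
```

```text
time_s: 24.1
position: [506.1, 170.9, 132.6]
tcp_rot: [-0.259, 0.733, 0.522, 0.35]
ft_force: [-0.6, 0.2, -1.9]
opening: 0.736
time_s: 24.48
position: [506.1, 170.9, 132.1]
tcp_rot: [-0.259, 0.733, 0.522, 0.35]
ft_force: [0.1, -0.5, -3.0]
opening: 0.735
time_s: 24.85
position: [506.2, 170.9, 131.7]
tcp_rot: [-0.259, 0.733, 0.522, 0.35]
ft_force: [0.7, 0.5, -0.9]
opening: 0.735
```

```bash
python3 -m handwheel '[[-0.03,0,0.02,0,0,0],[-0.03,0,0.02,0,0,0],[-0.03,0,0.02,0,0,0]]' 1 15
python3 - <<'E'
from up2 import *
print(get_state()['ft_force'],get_state()['opening']*88)
tum(166,names=('side','wrist'))
E
```

```text
time_s: 25.22
position: [506.2, 170.9, 131.5]
tcp_rot: [-0.259, 0.733, 0.522, 0.35]
ft_force: [0.1, 1.9, 4.1]
opening: 0.736
[0.09581519 1.94249065 4.09956647] 64.80432900424103
side 1667 270 rim c [505.3 171.8] r 34.1 z 165.6 slope [-0.004 -0.001] 16 zmin [73.9 75.2]
   down 10 283 [504.1 173.2] 30.5
   down 22 227 [504.7 173.3] 30.0
   down 34 163 [505.  173.2] 29.5
   down 46 119 [505.2 166.6] 34.8
   down 58 112 [505.2 171.6] 29.3
   down 70 103 [505.4 170.9] 28.8
wrist 15631 5267 rim c [505.7 171.8] r 34.2 z 165.4 slope [-0.002 -0.002] 16 zmin [74.9 76.8]
```

It stands flat on the wheel (slope about 0, load carried). I'll release and back straight out.

```bash
python3 -m handwheel '[[0,0,0,0,0,0],[0,0,0,0,0,0],[0,0,0,0,0,0],[0,0,0,0,0,0],[0,0,0,0,0,0]]' -1 15
python3 - <<'E'
from up2 import *
s=cam('wrist'); save(s,'wrist14'); tum(166,names=('wrist',))
E
```

```text
time_s: 25.95
position: [506.1, 170.8, 131.2]
tcp_rot: [-0.259, 0.733, 0.522, 0.35]
ft_force: [-0.3, 0.2, -0.7]
opening: 0.996
wrist 16112 5725 rim c [506.4 172.7] r 34.3 z 165.2 slope [-0.01  -0.011] 16 zmin [74.8 76.5]
```

View pics/wrist14.png

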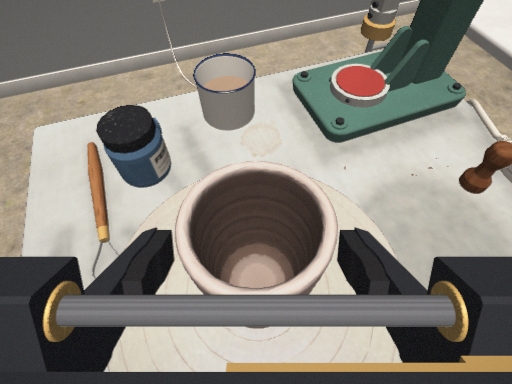

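The jaws are open and clear on both sides, with the rim centred at column 256. Backing out along the tool axis.

```bash
python3 -m handwheel '[[0,0,-0.8,0,0,0],[0,0,-2.5,0,0,0],[0,0,-5,0,0,0],[0,0,-8.5,0,0,0],[0,0,-12,0,0,0],[0,0,-16,0,0,0],[-0,0,-16,0,0,0],[0,0,-16,0,0,0]]' -1
python3 - <<'E'
from up2 import *
print(get_state()['ft_force'],get_state()['qpos'].round(2))
tum(166); wheelfit()
for n in('side','scene'): s=cam(n); save(s,n+'15')
# bystanders, before vs now
import pickle
s0=pickle.load(open('side0.pkl','rb')); s1=cam('side')
for nm,S in(('before',s0),('now',s1)):
    P=pts(S);ok=S['depth']>0
    for k,(x,y,zl,zh,r) in dict(a=(497,-344.6,80,96,45),b=(453.5,-220.5,80,96,45)).items():
        q=P[ok&(np.hypot(P[...,0]-x,P[...,1]-y)<r)&(P[...,2]>zl)&(P[...,2]<zh)]
        if len(q)>10: print(nm,k,len(q),cv2.minEnclosingCircle(q[:,:2].astype(np.float32)))
E
```

```text
time_s: 27.05
position: [466.9, 51.7, 230.3]
tcp_rot: [-0.259, 0.734, 0.522, 0.35]
ft_force: [-1.5, 0.7, 0.4]
opening: 1.002
[-1.45304499  0.74590434  0.41098274] [-0.58  0.3   1.79  0.87  1.44 -0.55]
side 1705 275 rim c [505.9 171.8] r 34.4 z 165.5 slope [-0.011 -0.004] 16 zmin [74.6 75.5]
   down 10 281 [505.  174.1] 30.4
   down 22 254 [504.8 174. ] 30.1
   down 34 185 [504.7 173.6] 29.8
   down 46 119 [505.9 170.4] 31.6
   down 58 114 [506.  170.5] 30.4
   down 70 100 [505.8 171.1] 28.9
scene 862 147 rim c [506. 176.] r 34.8 z 165.5 slope [-0.031 -0.012] 16 zmin [73.4 74.4]
   down 10 112 [503.4 175.4] 30.8
   down 22 80 [503.2 175.1] 30.6
   down 34 96 [503.7 175.1] 29.7
   down 46 71 [504.8 174.3] 30.4
   down 58 73 [504.4 174.3] 29.2
   down 70 61 [504.5 174.3] 28.2
wrist 6162 1413 rim c [506.3 172. ] r 34.3 z 165.2 slope [-0.007 -0.008] 16 zmin [74.2 75.1]
side wheel circ ((505.6918029785156, 170.35911560058594), 99.23556518554688) ell ((505.1519470214844, 170.89608764648438), (195.5765838623047, 196.09791564941406), 80.10059356689453) 76.66013749128192
scene wheel circ ((503.85235595703125, 172.86239624023438), 100.19168090820312) ell ((504.24407958984375, 173.27444458007812), (194.6629638671875, 197.4763946533203), 39.144683837890625) 76.46397674304168
before a 87 ((498.3963623046875, -344.7451171875), 35.305755615234375)
before b 119 ((453.8033752441406, -220.9628448486328), 35.604766845703125)
now a 57 ((498.3218994140625, -345.1170349121094), 34.46029281616211)
now b 77 ((454.4043273925781, -220.3233184814453), 35.09187316894531)
```

View pics/side15.png

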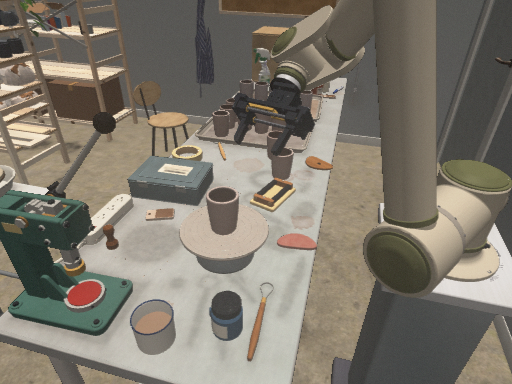

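The side view shows the tumbler upright at (223,205) in the middle of the wheel. The arm is clear of everything and the bystanders haven't moved. Handing in.

```bash
python3 -m handwheel '[[0,0,0,0,0,0],[0,0,0,0,0,0]]' -1; python3 -c "
from plant import close_job
print(close_job())"
```

```text
time_s: 27.7
position: [467.2, 51.6, 230.5]
tcp_rot: [-0.259, 0.733, 0.522, 0.35]
ft_force: [-0.1, 0.2, -0.4]
opening: 0.997
the job is handed in; nothing more can be done
None
```

The job is handed in at 27.7 s. I laid the upside-down tumbler on its side in the cradle and let go, then took a fresh grasp from the mouth side and stood it mouth up on the banding wheel.

**First try at the cradle:** I set the tumbler down about 3 mm off centre, so the rim caught the cradle's end block. The upward force there reached about 13 N and the tumbler turned and slid a little in the jaws. I lifted it, re-centred it and set it down again, and it then lay by itself at about 0.1 rad with the jaws open. Before lowering it on the wheel I also corrected a tilt of about 0.1 rad.

**Last checks:**
- **Position:** the tumbler stands on the wheel with its rim 165.5 mm above the bench (77 + 89 = 166 expected), within about 1–3 mm of the wheel's centre, depending on the camera.
- **Tilt:** about 0.01 rad in the side and wrist views. The scene camera read 0.03 rad with a rim centre about 3 mm off; that view gives fewer rim points and disagrees with the other cameras by about 2 mm, so I trust it less.
- **Bystanders:** both upright tumblers are where they were, to within 1 mm. The jar and rib I only checked by eye in the pictures; they look unmoved.
- **Robot:** the gripper was open and clear of everything.

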